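# Free the locked centrifuge lid with the release pin

### The job

The centrifuge has lost power with its lid locked. Take the orange-handled release pin out of its holder, feel with its tip along the bottom of the slot in the sloping side of the centrifuge until you find the hidden release hole, where the floor gives way, and push the pin fully home so that the latch trips and the lid pops ajar. Leave the pin standing in the hole and let go of it; do not touch the lid, and do not disturb the other things on the bench.

Things in the scene. Friction and masses are not known exactly. Their poses are not given: they have to be found in the camera images.
- release_pin: Loose release pin, 165 mm long, 0.10 to 0.16 kg. Origin at the very tip of its rod; z runs from the tip up the rod to the handle. Along z: steel rod, 10 mm diameter with a hemispherical end, 0 to 95 mm; flange, 30 mm diameter, to 101 mm; orange square handle to 161 mm; black cap to 165 mm. It starts upright in the holder, flange on the holder's top, tip 5 mm above the worktop
- pin_grip (a point): Point on the pin's axis in the orange handle, 133 mm from the tip; the handle is 24 x 24 mm, its sides along the pin's x and y, and spans 32 mm below this point (down to the flange) to 28 mm above it
- pin_holder: Grey upright block, 56 x 56 mm and 100 mm tall, on a dark 86 mm square foot, fixed. Origin at the centre of its underside. A 14 mm bore runs down through it on its z axis; the pin must be drawn up 95 mm to leave it
- centrifuge: White bench centrifuge with a round blue lid, fixed; 250 mm along its x (centred), origin on its underside, z up. Its flat top, 126 mm high (lid crown 155 mm), spans its y = -132 to +38 mm; from there its +y side slopes down at 35 degrees to 74 mm height at y = +112 mm
- release_slot: Sloping side face with a slot; fixed to the centrifuge. Origin: centre of the slot's mouth, in the face. z is the face's outward normal (35 degrees from vertical, leaning to the centrifuge's +y), x runs along the slot, y down the slope. Slot: x -48 to +48 mm, y -7.5 to +7.5 mm, floor at z = -34 mm; a grey lip around the mouth rises to z = +6 mm
- slot_floor (a point): Middle of the slot's flat, black, hard floor, 34 mm in from the face; axes as release_slot. In it is one hidden release hole, 14 mm along x, 15 mm along y (the slot's full width), centred at y = 0 and anywhere from x = -30 to +30 mm. A flush black dust plug fills it, so it cannot be seen or measured, only felt: there the floor yields to about 3 N, elsewhere it is solid
- latch (a joint): Travel of the latch in the release hole, m: 0 locked (its plug flush with the slot's floor), 0.026 tripped at a hard stop (plug at z = -60 mm in release_slot's frame). It moves along the slot's -z, needs about 3 N, has no spring and stays where it is left
- centrifuge_lid (a joint): Opening of the blue lid (160 mm diameter) on the centrifuge's top, rad, hinged at the centrifuge's +x side: 0 shut, 0.35 ajar; it is geared to the latch and moves by itself with it (13.5 rad per m)
- green_bottle: Grey bottle with a green cap, 60 mm diameter, 136 mm tall; bystander, loose, leave it alone. Origin at the centre of its underside
- blue_bottle: White bottle with a blue cap, 52 mm diameter, 110 mm tall; bystander, loose, leave it alone. Origin at the centre of its underside
- yellow_tape: Roll of yellow tape, 93 mm diameter, 45 mm tall; bystander, loose, leave it alone. Origin at the centre of its underside
- strip_vial: White vial with a teal cap, 37 mm diameter, 66 mm tall; bystander, loose, leave it alone. Origin at the centre of its underside
- lab_timer: White bench timer, 64 x 66 x 19 mm; bystander, loose, leave it alone. Origin at the centre of its underside

How it is judged:
On the way, in this order (a step that is already met when the one before it is completed fails the run):
1. the pin's tip is down in the slot, the latch not yet moved (z of release_pin in the frame of release_slot below -0.02 m and distance between release_pin and release_slot below 0.075 m and value of joint latch below 0.003 m), for 0.1 s.
2. the pin, in the hole, has pushed the latch back (value of joint latch above 0.022 m and z of release_pin in the frame of release_slot below -0.055 m), for 0.1 s.
At the end, for the whole second after the job is handed in: The latch is pushed back at least 22 of its 26 mm and the lid stands ajar (over 0.25 rad); the pin stands in the release hole, its tip at least 55 mm below the sloping face and its axis within 0.2 rad of the face's normal, at rest (all of step 2 and value of joint centrifuge_lid above 0.25 rad and distance between release_pin and release_slot below 0.075 m and angle between the z axis of release_pin and the z axis of release_slot, either way round below 0.2 rad and linear speed of release_pin below 0.02 m/s); the robot touches nothing.
It fails at once if the lid is touched by the robot or the pin (contact force between any of the fingers, the arm, release_pin and centrifuge_lid above 0.5 N).
It fails at once if a loose bystander is shifted by more than 20 mm (distance of any of green_bottle, blue_bottle, yellow_tape, strip_vial, lab_timer from where it was at the start of the episode above 0.02 m).
It also fails if it takes over 45 s, if anything falls off the work surface, if the arm or the gripper's body presses on something with over 40 N, if the wrist force passes 120 N, or if a joint passes its speed limit or range.

### The arm

A 6-joint arm with a two-finger parallel gripper is mounted at the origin on a cart in front of the work surface, level with it; the furniture and walls round the work are solid. World frame = base frame: x ahead of the robot, y to its left, z up, the work surface at z = 0. Lengths are in m, angles in rad, forces in N, time in s.
With the tool pointing down it reaches from about 0.275 to 0.775 m from the base axis. Payload 14.6 kg.
Tool frame: the origin (TCP) lies at the very end of the fingers, on their centre line; the grasp point (between the pads) lies 19 mm behind it (r.grip_depth is the distance from the TCP to the grasp point, in m); z points along the fingers, x is the direction in which the jaws open and shut, and the axes are right-handed (so a half turn about z gives the same grasp; the last joint's range is limited). The gripper opens to 85 mm and grips with 20 to 120 N. Pads are 22 mm wide; open, the fingers measure 114 mm over their backs; the gripper's body (76 mm by 85 mm) begins 54 mm behind the grasp point. The pads swing forward as they close: fully open they stand 13 mm farther back than shut.
Start: joints at [-1.268, 0.263, -0.048, 1.259, 0, 1.415], TCP at [0.232, -0.471, 0.204] pointing down, gripper open.
Joint ranges: [-2.65, 2.65], [-0.89, 1.7], [-1.18, 1.37], [-2.13, 2.11], [-1.35, 1.29], [-3.14, 3.14]. Speed limits (rad/s): [1.89, 1.89, 2.57, 2.79, 3.14, 3.14].

### API

Orientations are given as a unit quaternion [x, y, z, w].
In Python, from bench import r, cams, job gives the robot as it stands.
- The arm moves only by the tool jog_arm, never from a script. Its argument "motion" is a list that holds one entry, the list of rows, each a list of 5 numbers: the shift along the tool's x, y, z in m, then the turn about the tool's z in rad, then the finger opening in m, from 0 to 0.0854. In form: [[[x, y, z, spin, hand], ...]]. A call has 1 to 12 rows; each row shifts and turns the pose as measured when the row begins, along the tool's axes as they then stand; what a row does not reach is not made up. A row lasts 1/10 s, in which the tool goes at most 50 mm and 8.59 degrees, less where a joint would pass 70% of its speed; a pose out of reach is approached as far as the arm can. A call with a gripper value outside its range is refused whole. The fingers move at their own pace and stop on an object; "grip_force" is the grip in N (left out, the last holds). Time passes only in rows, so rows that do not move let the fingers close. It gives the time, the measured TCP pose, the force and the opening at its end, in the units of the state.
- r.sense(): the state, without advancing time (a new reading comes with each control period).
- cams.grab_frame(name): name is "side" or "top" or "wrist"; returns the picture (400x640x3 uint8, blue, green, red); there is no depth.
- cams.camera_params(name): a dict with "intrinsics" (3x3 intrinsics, pixels), "world_from_camera" (4x4, takes a point from camera to world coordinates); the wrist camera has in their place "tool_from_camera" (4x4, takes a point from camera to tool coordinates, whose origin is the TCP and whose axes are the tool frame's). Camera axes: x right, y down, z forward; pixel columns grow to the right and rows downward; lengths in m; the calibration is good to about 2 mm. A picture is of the moment at which its call begins: read the wrist's pose just before it. camera_params takes no time and is no camera call.
- job.hand_in(): hands the job in, once; it reports no verdict.
The state is a dict: "time": time; "q": joint angles; "joint_vel": joint speeds; "effort": joint torques, N m; "ee_pos": TCP position; "ee_rot": TCP orientation; "force": force on the tool from outside, world axes, zero at the start; "ft_torque": the same for the moment, N m; "width": finger opening in m.
Only numpy, scipy, OpenCV 4.12 (cv2) and the standard library are available. Lean on these libraries where they do the work, as an engineer would, in place of code of your own. Each camera call takes 0.05 s, during which the arm holds its last target.

## Working session

There is one attempt and no reset: what is moved stays moved. The work goes in short steps, Python scripts to look and compute and a tool call to move; the robot and the scene stay as the last step left them, time stands still between calls to the robot, and variables do not carry over. Pictures are saved under pics/ and viewed, and the job is handed in when it is done.

Besides the shell and the picture viewer there is one more tool, called after "Emit:" as name(argument=value, ...), one argument or row to a line, values as JSON. jog_arm: Moves the arm, as the interface text tells. Its arguments: {"type":"object","properties":{"motion":{"type":"array"},"grip_force":{"type":"number"}},"required":["motion"]}

```bash
mkdir -p pics; ls; python3 - <<'E'
from bench import r,cams,job
import cv2
s=r.sense(); print(s, r.grip_depth)
for n in ["side","top","wrist"]:
    cv2.imwrite(f"pics/{n}0.png",cams.grab_frame(n)); print(n,cams.camera_params(n))
E
```

```text
pics
{'time': 0.0, 'q': array([-1.26826935e+00,  2.63488854e-01, -4.89502517e-02,  1.25942807e+00,
       -2.56002983e-05,  1.41554725e+00]), 'joint_vel': array([-2.74564039e-04,  1.79121120e-04, -6.75356157e-04,  2.28237761e-03,
       -9.61050030e-05,  1.04068141e-03]), 'effort': array([ 4.52237618e-04, -6.37620735e+01,  3.84568369e+01,  1.37570107e-02,
       -8.70822100e-05,  5.53027064e-06]), 'ee_pos': array([ 0.23193975, -0.470624  ,  0.2035379 ]), 'ee_rot': array([ 8.49103596e-01, -5.28226084e-01, -4.13791823e-04, -3.40029332e-04]), 'force': array([-0.05334561,  0.43559803,  0.1883626 ]), 'ft_torque': array([0.02348167, 0.02014806, 0.04478614]), 'width': 0.08511297242389193} 0.0187
side {'intrinsics': array([[453.02371556,   0.        , 316.26382792],
       [  0.        , 453.02371556, 196.87413224],
       [  0.        ,   0.        ,   1.        ]]), 'world_from_camera': array([[-0.97565008, -0.13909688,  0.16958474,  0.31780523],
       [-0.21925403,  0.59778265, -0.77109246,  0.91816321],
       [ 0.00588174, -0.78949855, -0.61372424,  0.90243146],
       [ 0.        ,  0
[... 318 characters left out ...]
0.18989052, -0.10590457,  0.12213862],
       [ 0.00707543, -0.45908404, -0.88836467,  1.53717444],
       [ 0.        ,  0.        ,  0.        ,  1.        ]])}
wrist {'intrinsics': array([[279.1793275 ,   0.        , 323.40082731],
       [  0.        , 279.1793275 , 199.34570694],
       [  0.        ,   0.        ,   1.        ]]), 'tool_from_camera': array([[ 9.99998809e-01,  1.43708961e-03,  5.62258591e-04,
         4.12526515e-04],
       [-1.53998206e-03,  9.52731234e-01,  3.03810508e-01,
        -7.86722057e-02],
       [-9.90783965e-05, -3.03811012e-01,  9.52732312e-01,
        -1.68910856e-01],
       [ 0.00000000e+00,  0.00000000e+00,  0.00000000e+00,
         1.00000000e+00]])}
```

View pics/side0.png

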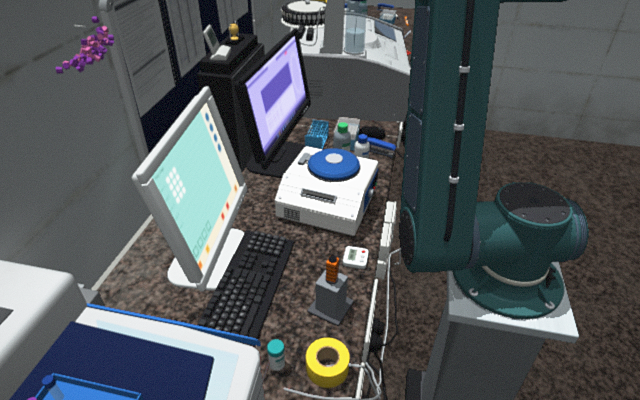

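View pics/top0.png

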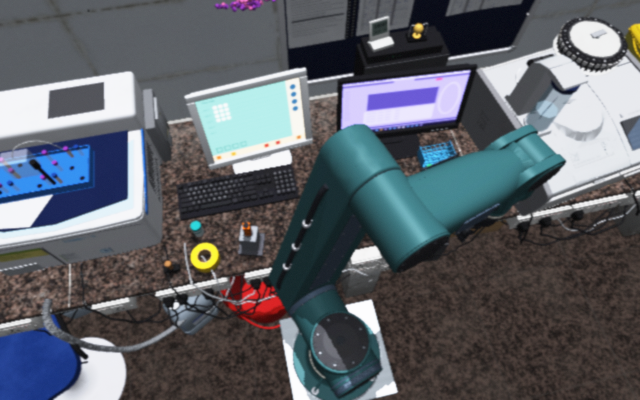

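View pics/wrist0.png

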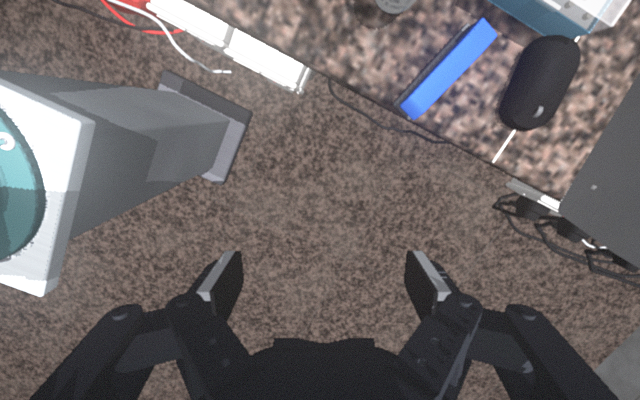

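```bash
python3 - <<'E'
import cv2
a=cv2.imread("pics/side0.png")
cv2.imwrite("pics/c1.png",cv2.resize(a[110:240,260:400],(784,728)[0:2] and (646,600),interpolation=cv2.INTER_CUBIC))
cv2.imwrite("pics/c2.png",cv2.resize(a[235:335,290:390],(600,600),interpolation=cv2.INTER_CUBIC))
b=cv2.imread("pics/top0.png")
cv2.imwrite("pics/c3.png",cv2.resize(b[190:290,180:300],(720,600),interpolation=cv2.INTER_CUBIC))
E
```

```text
(no output)
```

View pics/c1.png

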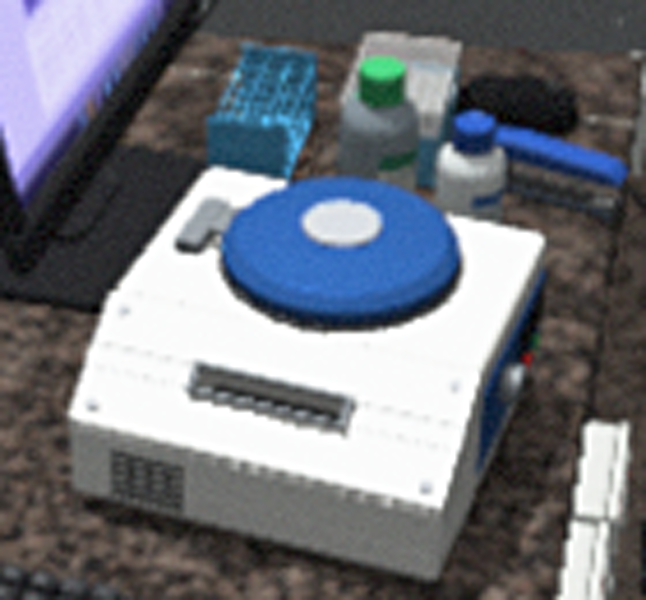

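View pics/c2.png

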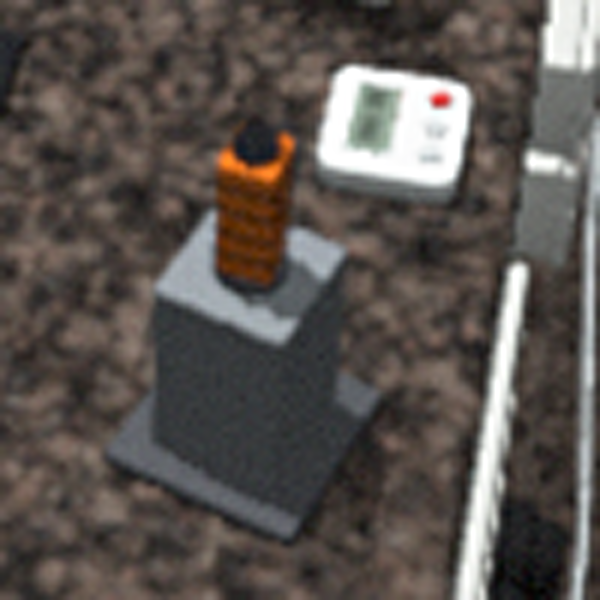

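View pics/c3.png

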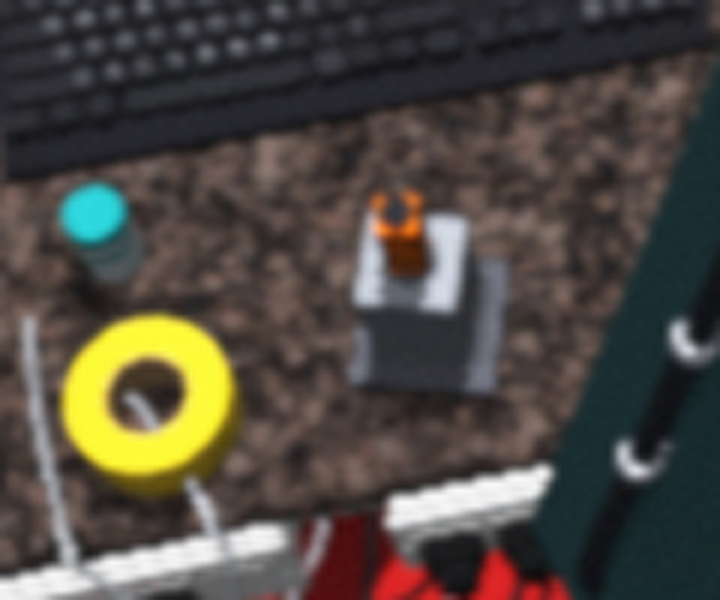

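```bash
cat > h.py <<'E'
import numpy as np
from scipy.optimize import least_squares
from scipy.spatial.transform import Rotation as R
from bench import r,cams,job
def proj(n,P,T=None):
    c=cams.camera_params(n); K=c['intrinsics']
    if n=='wrist':
        M=T@c['tool_from_camera']
    else: M=c['world_from_camera']
    q=(np.asarray(P)-M[:3,3])@M[:3,:3]; q=q@K.T
    return q[:,:2]/q[:,2:]
def toolT(s):
    T=np.eye(4);T[:3,:3]=R.from_quat(s['ee_rot']).as_matrix();T[:3,3]=s['ee_pos'];return T
def ray(n,uv,z,T=None):
    c=cams.camera_params(n);M=(T@c['tool_from_camera']) if n=='wrist' else c['world_from_camera']
    d=M[:3,:3]@np.linalg.solve(c['intrinsics'],[uv[0],uv[1],1.]);o=M[:3,3]
    return o+d*(z-o[2])/d[2]
def pose(p): # x,y,yaw
    return R.from_euler('z',p[2]).as_matrix(),np.array([p[0],p[1],0])
def fit(n,pts,uv,p0,T=None):
    def f(p):
        A,t=pose(p); return (proj(n,np.asarray(pts)@A.T+t,T)-uv).ravel()
    s=least_squares(f,p0); return s.x,s.fun.reshape(-1,2)
E
python3 - <<'E'
from h import *
c2=lambda a:np.array(a)/6+[290,235]
c3=lambda a:np.array(a)/6+[180,190]
c1=lambda a:np.array(a)/4.614+[260,110]
print('cap', ray('side',c2([260,140]),.168),ray('top',c3([398,207]),.168))
print('blk',[ray('side',c2(a),.1).round(3) for a in [(210,212),(345,252),(290,343),(155,290)]])
print('blk top',[ray('top',c3(a),.1).round(3) for a in [(368,212),(468,214),(460,312),(355,303)]])
pts=np.array([[125,112,74],[-125,112,74],[125,38,126],[-125,112,0],[125,112,0]])/1e3
uv=c1([[70,418],[440,507],[108,290],[430,578],[78,490]])
x,f=fit('side',pts,uv,[.6,-.1,0]);print(x,f)
A,t=pose(x);print('slot',A@[0,.075,.1]+t)
print(proj('side',np.array([[0,.075,.1],[.048,.075,.1],[-.048,.075,.1]])@A.T+t), c1([270,398]))
for n,a,z in [('timer',(395,130),.019)]: print(n,ray('side',c2(a),z))
for n,a,z in [('vial',(95,212),.066),('tape',(150,395),.045)]: print(n,ray('top',c3(a),z))
E
```

```text
cap [0.43394362 0.20651409 0.168     ] [0.43666448 0.20269725 0.168     ]
blk [array([0.457, 0.184, 0.1  ]), array([0.401, 0.193, 0.1  ]), array([0.413, 0.243, 0.1  ]), array([0.469, 0.229, 0.1  ])]
blk top [array([0.469, 0.224, 0.1  ]), array([0.456, 0.168, 0.1  ]), array([0.397, 0.182, 0.1  ]), array([0.415, 0.239, 0.1  ])]
[ 0.5265238 -0.1795058 -0.1290395] [[-0.70322714 -1.56413428]
 [ 0.44223822 -1.63318841]
 [ 0.30199517 -1.6340344 ]
 [ 1.09863891  2.30851252]
 [-1.20968811  1.85828264]]
slot [ 0.53617493 -0.10512935  0.1       ]
[[318.5276168  193.93223335]
 [303.16415183 190.45129841]
 [334.19312676 197.48160331]] [318.51755527 196.2592111 ]
timer [0.39908772 0.04220414 0.019     ]
vial [0.51904014 0.38181235 0.066     ]
tape [0.40791451 0.36620259 0.045     ]
```

Emit:
jog_arm(
  motion=[
    [[-0.019,-0.043,-0.012,0,0.0854],[-0.019,-0.043,-0.008,0,0.0854],[-0.0194,-0.0435,-0.005,0,0.0854],[-0.0194,-0.0435,-0.005,0,0.0854],[-0.0194,-0.0435,-0.005,0,0.0854],[-0.0194,-0.0435,-0.005,0,0.0854],[-0.0194,-0.0435,0,0,0.0854],[-0.0194,-0.0435,0,0,0.0854],[-0.0194,-0.0435,0,0,0.0854],[-0.0194,-0.0435,0,0,0.0854]],
  ],
  grip_force=40,
)

```text
time: 1.15
ee_pos: [0.5441, -0.0959, 0.244]
ee_rot: [0.847, -0.532, -0.001, -0.001]
force: [0.7, -1.6, 0.1]
width: 0.0856
```

Emit:
jog_arm(
  motion=[
    [[0,0,0,-0.14,0.0854],[0,0,0,-0.14,0.0854],[0,0,0,-0.14,0.0854],[0,0,0,-0.14,0.0854],[0,0,0,-0.14,0.0854],[0,0,0,-0.14,0.0854],[0,0,0,-0.14,0.0854]],
  ],
)

```text
time: 1.85
ee_pos: [0.547, -0.0888, 0.2411]
ee_rot: [0.999, -0.05, -0.003, -0.002]
force: [-0.8, -0.1, -0.3]
width: 0.0858
```

```bash
cat > look.py <<'E'
import sys,cv2,pickle
from h import *
n,name=sys.argv[1:3]
s=r.sense();im=cams.grab_frame(n);cv2.imwrite(f"pics/{name}.png",im);pickle.dump(s,open(f"pics/{name}.pkl","wb"))
if len(sys.argv)>3:
    a=list(map(int,sys.argv[3:7]));c=im[a[1]:a[3],a[0]:a[2]];k=min(800/c.shape[1],600/c.shape[0]);cv2.imwrite(f"pics/{name}c.png",cv2.resize(c,None,fx=k,fy=k,interpolation=cv2.INTER_CUBIC));print(k)
print(s['time'],s['ee_pos'],s['ee_rot'],s['force'],s['width'],s['q'].round(2))
E
python3 look.py wrist w1
```

```text
1.85 [ 0.54698287 -0.08878567  0.24113846] [ 0.9987276  -0.05031501 -0.00265453 -0.00212734] [-0.79967327 -0.13590646 -0.33882359] 0.08576477646668304 [-0.31  0.31  0.12  1.39  0.    1.36]
```

View pics/w1.png

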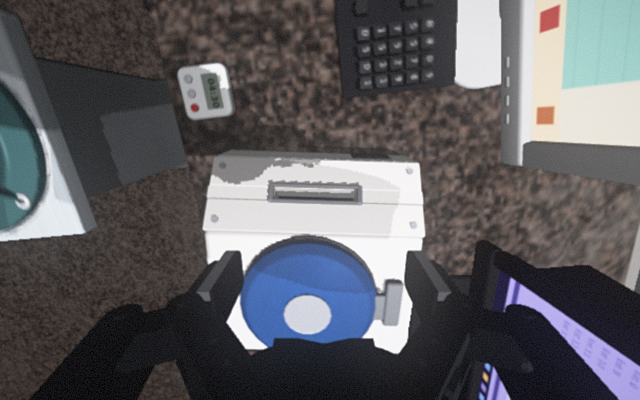

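```bash
python3 - <<'E'
import cv2
a=cv2.imread("pics/w1.png")
cv2.imwrite("pics/w1a.png",cv2.resize(a[170:215,255:375],(800,300),interpolation=cv2.INTER_CUBIC))
cv2.imwrite("pics/w1b.png",cv2.resize(a[145:245,195:435],(800,333),interpolation=cv2.INTER_CUBIC))
E
```

```text
(no output)
```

View pics/w1a.png

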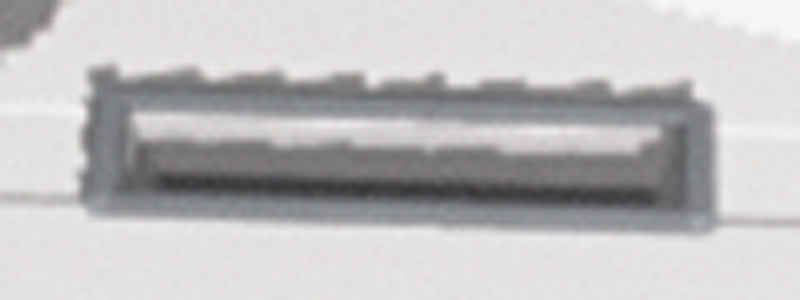

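View pics/w1b.png

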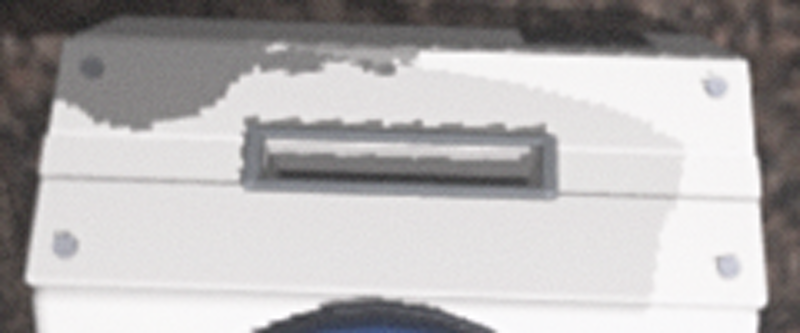

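```bash
python3 - <<'E'
from h import *
import pickle
T=toolT(pickle.load(open('pics/w1.pkl','rb')))
ca=lambda a:np.array(a)/6.6667+[255,170]-.42
cb=lambda a:np.array(a)/3.3333+[195,145]-.35
th=np.radians(35); ys=np.array([0,np.cos(th),-np.sin(th)]); n=np.array([0,np.sin(th),np.cos(th)]); xs=np.array([1,0,0])
mid=np.array([0,.075,.1])
box=np.array([[-125,112,74],[125,112,74],[-125,38,126],[125,38,126]])/1e3
ub=cb([[65,38],[748,57],[28,283],[765,303]])
sl=np.array([[-48,7.5,6],[48,7.5,6],[48,-7.5,6],[-48,-7.5,6]])/1e3
us=ca([[132,108],[686,125],[688,208],[125,192]])
def f(p,full=True):
    A,t=pose(p); m=mid+ys*p[3]
    P=np.vstack([box,m+sl@np.array([xs,ys,n])])@A.T+t
    return (proj('wrist',P,T)-np.vstack([ub,us])).ravel()
s=least_squares(f,[.527,-.18,-.13,0]);print(s.x.round(4));print(s.fun.reshape(-1,2).round(2))
A,t=pose(s.x);print('slot',A@(mid+ys*s.x[3])+t)
E
```

```text
[ 0.5273 -0.1766 -0.1269 -0.0006]
[[-0.82 -0.09]
 [ 1.14  0.15]
 [-1.6   0.27]
 [ 2.46  0.58]
 [-0.58  0.08]
 [ 0.07 -0.09]
 [-0.09 -0.05]
 [-0.59 -0.05]]
slot [ 0.53677123 -0.1027725   0.10037186]
```

Emit:
jog_arm(
  motion=[
    [[-0.02,-0.04,0,0,0.0854],[-0.02,-0.04,0,0,0.0854],[-0.02,-0.04,0,0,0.0854],[-0.02,-0.04,0,0,0.0854],[-0.02,-0.04,0,0,0.0854],[-0.02,-0.04,0,0.05,0.0854],[-0.02,-0.04,0,0.05,0.0854],[0,0,0,0,0.0854]],
  ],
)

```text
time: 2.7
ee_pos: [0.4331, 0.2136, 0.2411]
ee_rot: [0.994, -0.112, -0.004, -0.002]
force: [-0.2, -0.0, -0.6]
width: 0.0856
```

```bash
python3 look.py wrist w2 240 120 400 240
```

```text
5.0
2.7 [0.43314531 0.21355119 0.2411445 ] [ 0.99372794 -0.11173247 -0.00397772 -0.00219403] [-0.19300073 -0.03698399 -0.62142422] 0.08560991945767815 [ 0.28  0.19 -0.05  1.34  0.01  2.08]
```

View pics/w2.png

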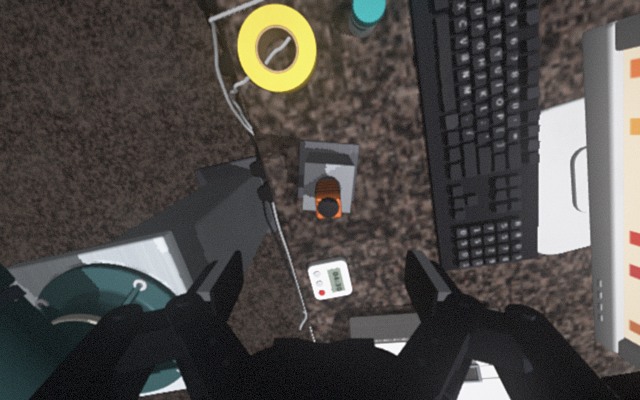

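View pics/w2c.png

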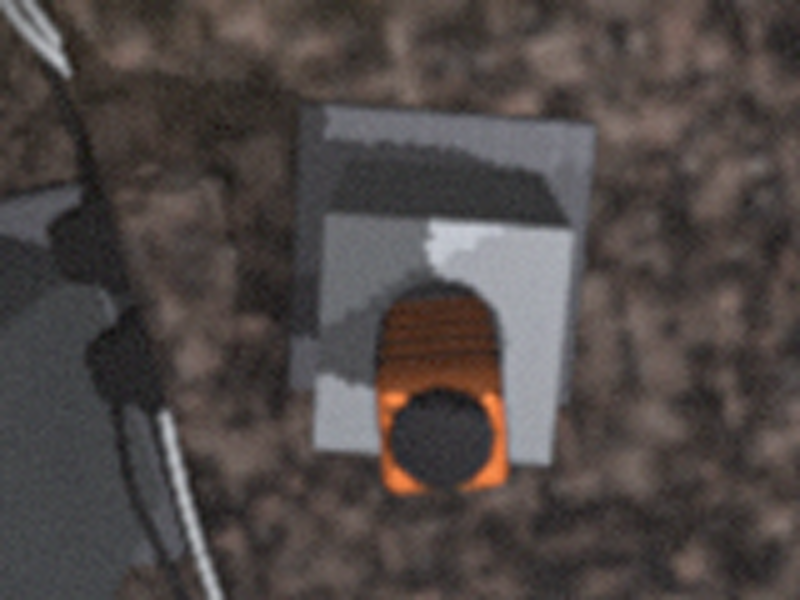

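```bash
python3 - <<'E'
from h import *
import pickle
T=toolT(pickle.load(open('pics/w2.pkl','rb')))
c=lambda a:np.array(a)/5+[240,120]-.4
p=ray('wrist',c([441,438]),.170,T);print(p)
q=np.mean([ray('wrist',c(a),.166,T) for a in [(383,395),(503,393),(510,487),(387,492)]],0);print(q)
g=ray('wrist',c([443,300]),.106,T);print(g)
g=np.r_[p[:2],.119]
print(T[:3,:3].T@(g-T[:3,3]),T[:3,:3])
E
```

```text
[0.43627457 0.20689856 0.17      ]
[0.4366747  0.20453358 0.166     ]
[0.43936386 0.21695097 0.106     ]
[0.00555373 0.00621556 0.12208133] [[ 0.97500007 -0.22208081 -0.00741525]
 [-0.2220459  -0.97502208  0.00524941]
 [-0.00839583 -0.00347165 -0.99995873]]
```

Emit:
jog_arm(
  motion=[
    [[0.0055,0.006,0.03,-0.02,0.0854],[0,0,0.035,-0.02,0.0854],[0,0,0.03,0,0.0854],[0,0,0.02,0,0.06],[0,0,0.005,0,0.06]],
  ],
)

```text
time: 3.25
ee_pos: [0.4396, 0.2016, 0.1177]
ee_rot: [0.995, -0.096, -0.002, -0.002]
force: [-0.5, -0.1, 0.1]
width: 0.0606
```

```bash
python3 look.py wrist w3; python3 look.py side s3 270 210 390 310
```

```text
3.25 [0.43955854 0.20155345 0.11770134] [ 0.99539219 -0.09584282 -0.00229312 -0.00181081] [-0.46433024 -0.08932956  0.11050861] 0.06062976883525169 [ 0.26  0.24 -0.32  1.01  0.    2.02]
6.0
3.3 [0.43969612 0.20162038 0.11793851] [ 0.99539475 -0.09581743 -0.0022252  -0.00183444] [-0.64749109 -0.35113145 -0.77350599] 0.06028601645126789 [ 0.26  0.24 -0.32  1.01  0.    2.02]
```

View pics/w3.png

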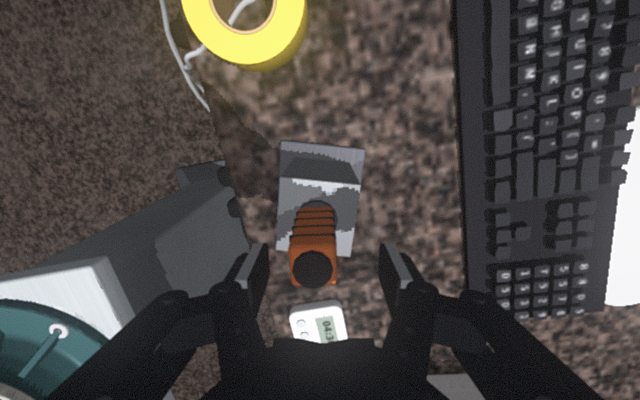

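View pics/s3c.png

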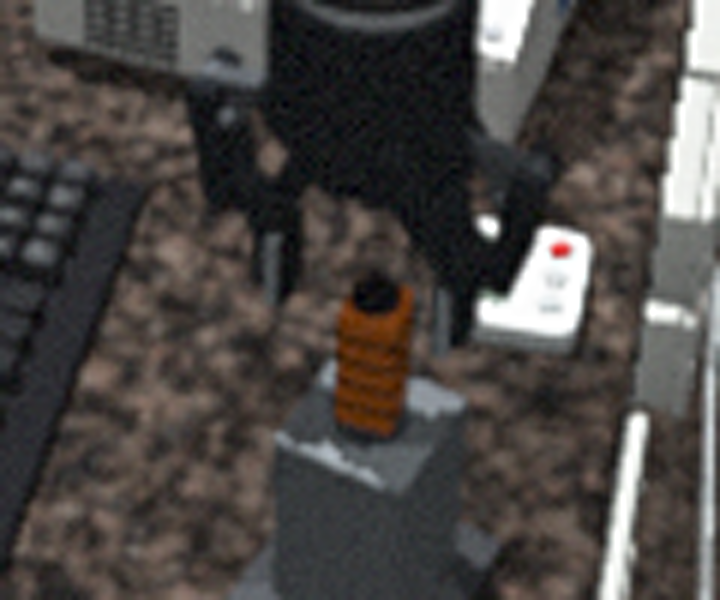

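```bash
python3 - <<'E'
from h import *
import pickle
T=toolT(pickle.load(open('pics/w3.pkl','rb')))
for uv in [(312,268)]:
  p=ray('wrist',uv,.170,T);print(p,T[:3,:3].T@(np.r_[p[:2],.119]-T[:3,3]))
E
```

```text
[0.43681752 0.2084822  0.17      ] [-0.00401898 -0.0062825  -0.00125906]
```

Emit:
jog_arm(
  motion=[
    [[-0.004,-0.006,-0.001,0,0.06],[0,0,0,0,0.06],[0,0,0,0,0.035],[0,0,0,0,0.02],[0,0,0,0,0.01],[0,0,0,0,0.01],[0,0,0,0,0.01]],
  ],
  grip_force=40,
)

```text
time: 4.05
ee_pos: [0.4396, 0.2094, 0.1243]
ee_rot: [0.995, -0.096, 0.001, -0.003]
force: [-0.2, -0.1, -1.0]
width: 0.0233
```

```bash
python3 look.py wrist w4; python3 look.py side s4 270 210 390 310
```

```text
4.05 [0.43961774 0.20940345 0.12430386] [ 0.99534949 -0.09627061  0.00117255 -0.00316174] [-0.1815468  -0.07737861 -0.96157306] 0.023291124677152757 [ 0.27  0.24 -0.31  1.02  0.01  2.04]
6.0
4.1 [0.43959112 0.20937399 0.12426909] [ 0.99534764 -0.0962907   0.00114775 -0.00314154] [ 0.08009862  0.70811504 -1.47277272] 0.023118707998899236 [ 0.27  0.24 -0.31  1.02  0.01  2.04]
```

View pics/w4.png

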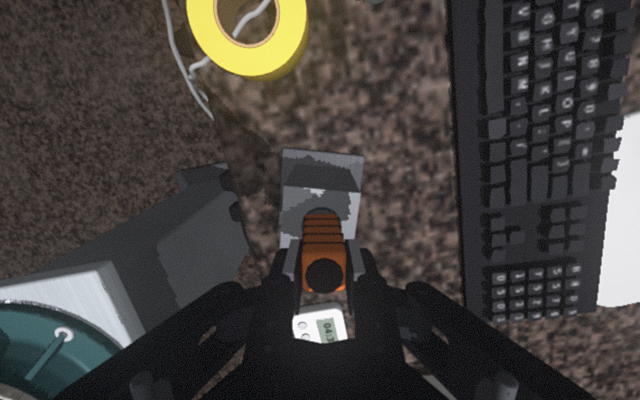

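View pics/s4c.png

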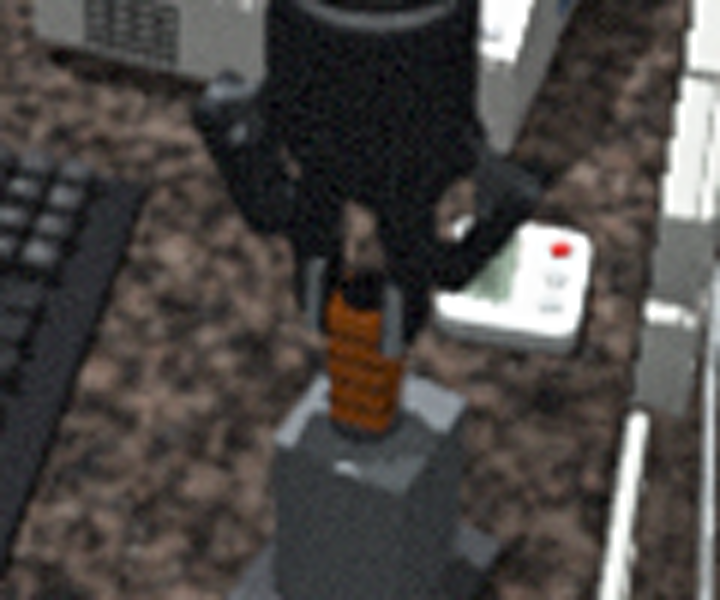

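Emit:
jog_arm(
  motion=[
    [[0,0,-0.01,0,0.01],[0,0,-0.02,0,0.01],[0,0,-0.03,0,0.01],[0,0,-0.03,0,0.01],[0,0,-0.03,0,0.01],[0,0,-0.025,0,0.01],[0,0,0,0,0.01]],
  ],
)

```text
time: 4.85
ee_pos: [0.4386, 0.208, 0.2784]
ee_rot: [0.995, -0.096, 0.002, -0.003]
force: [-0.3, 0.2, -2.1]
width: 0.023
```

```bash
python3 look.py side s5 270 150 390 250
```

```text
6.0
4.85 [0.43859582 0.20797451 0.27840579] [ 0.9953323  -0.09644538  0.00163582 -0.00303741] [-0.25417634  0.18956544 -2.05544301] 0.023024374209074928 [0.27 0.18 0.04 1.43 0.   2.04]
```

View pics/s5.png

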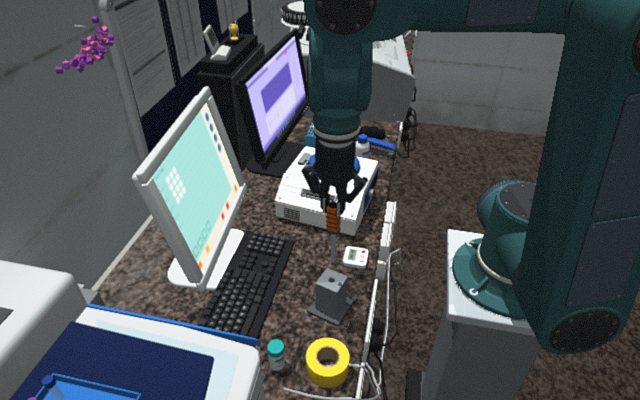

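Emit:
jog_arm(
  motion=[
    [[0.0163,0.0407,0,0,0.01],[0.0163,0.0407,0,0,0.01],[0.0163,0.0407,0,0,0.01],[0.0163,0.0407,0,0,0.01],[0.0163,0.0407,0,0,0.01],[0.015,0.036,0,0,0.01],[0.012,0.02,0,0,0.01],[0,0.01,0.006,-0.066,0.01],[0,0,0.006,0,0.01]],
  ],
)

```text
time: 5.8
ee_pos: [0.4915, -0.0874, 0.255]
ee_rot: [0.998, -0.061, -0.004, -0.004]
force: [-0.8, 0.7, -1.5]
width: 0.023
```

```bash
python3 look.py wrist w6 220 130 420 280; python3 look.py side s6 250 110 390 210
```

```text
4.0
5.8 [ 0.49152535 -0.08741535  0.25502406] [ 0.99810694 -0.06125668 -0.00414656 -0.00359942] [-0.80943716  0.72801588 -1.52114428] 0.023031947325861276 [-0.34  0.22  0.02  1.39  0.    1.35]
5.714285714285714
5.85 [ 0.49132164 -0.08663409  0.25413451] [ 0.99805218 -0.06209305 -0.00465848 -0.00382136] [ 0.98359021 -0.14091386 -2.44285797] 0.023064278259022575 [-0.34  0.22  0.02  1.39  0.    1.35]
```

View pics/w6c.png

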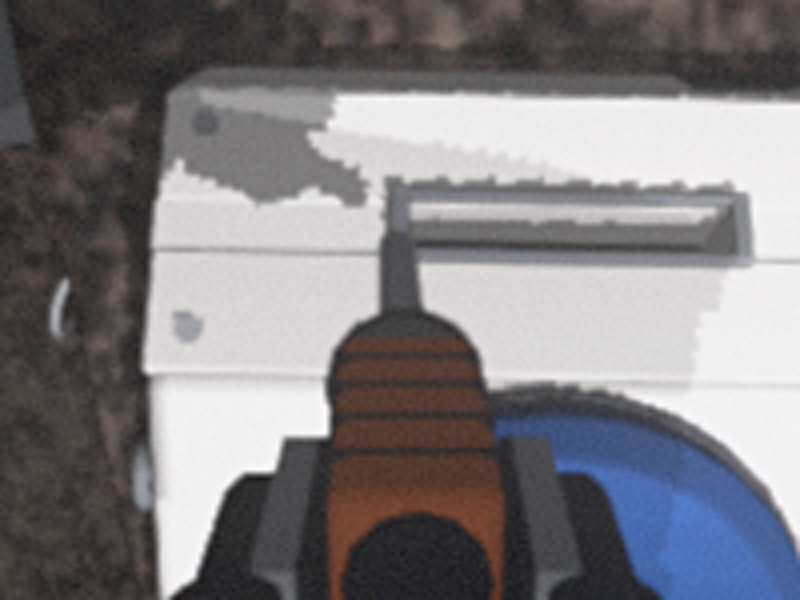

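View pics/s6c.png

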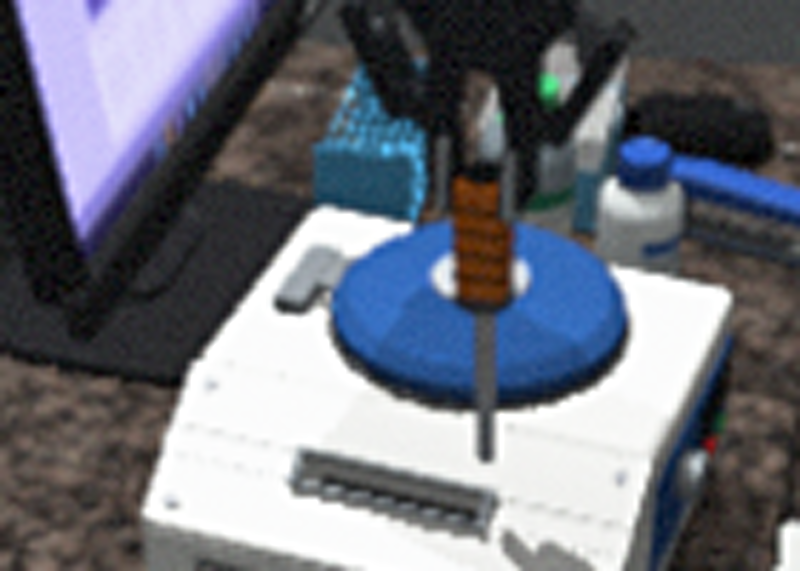

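```bash
cat >> h.py <<'E'
SLOT=np.array([.5368,-.1028,.1004]);YAW=-.1269
th=np.radians(35)
SR=R.from_euler('z',YAW).as_matrix()@np.array([[1,0,0],[0,np.cos(th),np.sin(th)],[0,-np.sin(th),np.cos(th)]])
def in_slot(p): return SR.T@(np.asarray(p)-SLOT)
def tri(obs):
    # obs: list of (name,uv,T)
    f=lambda p: np.concatenate([proj(n,[p],T)[0]-uv for n,uv,T in obs])
    s=least_squares(f,[.5,-.1,.15]); return s.x,s.fun
E
python3 - <<'E'
from h import *
import pickle
T=toolT(pickle.load(open('pics/w6.pkl','rb')))
t=lambda p:(T[:3,:3].T@(p-T[:3,3])).round(4)
wc=lambda a:np.array(a)/4+[220,130]-.4
sc=lambda a:np.array(a)/5.714+[250,110]-.4
for w,s in [((398,232),(485,460)),((420,562),(478,172))]:
    p,f=tri([('wrist',wc(w),T),('side',sc(s),None)]);print(p.round(4),f.round(2),'tool',t(p),'slot',in_slot(p).round(4))
print(SR, T[:3,:3].T@SR)
for z in (.13,.135): print(in_slot(ray('wrist',wc((398,232)),z,T)))
E
```

```text
[ 0.487  -0.0869  0.1357] [-0.05  0.02 -0.15  0.02] tool [-0.0035  0.0009  0.1194] slot [-0.0514 -0.0125  0.0343]
[ 0.4936 -0.0885  0.2979] [ 0.1  -0.06  0.57 -0.16] tool [ 0.0019  0.0005 -0.0429] slot [-0.0446 -0.1062  0.1668]
[[ 0.99195899  0.10367162  0.07259165]
 [-0.12655968  0.81256524  0.56896431]
 [ 0.         -0.57357644  0.81915204]] [[ 0.99995259  0.0085533  -0.00465411]
 [ 0.00427882 -0.8152964  -0.57902804]
 [-0.00874708  0.57898067 -0.81529435]]
[-0.05152315 -0.01047261  0.02880193]
[-0.05140547 -0.01225112  0.03366047]
```

Emit:
jog_arm(
  motion=[
    [[0.004,0.003,0.008,0,0.01],[0.004,0.002,0.008,0,0.01],[0.003,0.002,0.006,0,0.01],[0,0,0.003,0,0.01],[0,0,0,0,0.01]],
  ],
)

```text
time: 6.4
ee_pos: [0.5018, -0.0918, 0.2272]
ee_rot: [0.998, -0.062, -0.005, -0.004]
force: [0.4, 0.5, -1.0]
width: 0.0228
```

```bash
python3 look.py wrist w7 260 150 400 255; python3 look.py side s7 290 150 370 210
```

```text
5.714285714285714
6.4 [ 0.50176779 -0.09177418  0.22721182] [ 0.99806767 -0.06180891 -0.00484181 -0.00413928] [ 0.36030607  0.53366304 -1.04511831] 0.022839182753538235 [-0.34  0.24 -0.02  1.32  0.01  1.35]
10.0
6.45 [ 0.50180631 -0.0918284   0.22743265] [ 0.99806977 -0.06178646 -0.00475395 -0.00407035] [-0.37313216  0.01513853 -2.16448837] 0.02321829416398481 [-0.34  0.24 -0.02  1.33  0.01  1.35]
```

View pics/w7c.png

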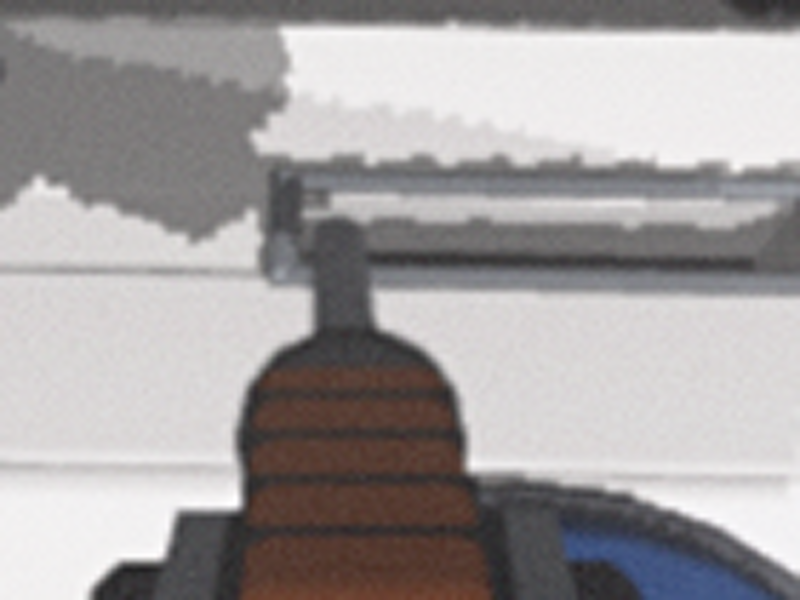

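View pics/s7c.png

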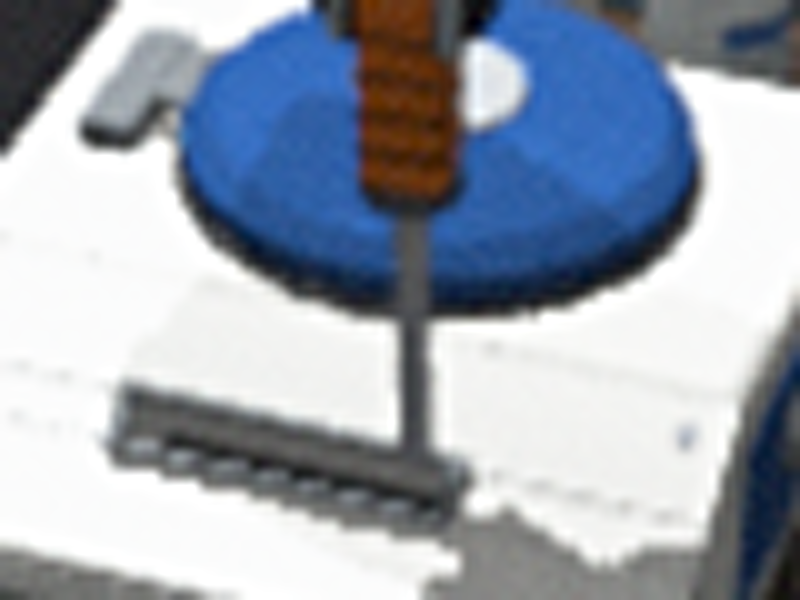

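```bash
cat >> h.py <<'E'
def hz(p): # x along slot, h outward horizontal, z, relative slot origin
    return R.from_euler('z',YAW).as_matrix().T@(np.asarray(p)-SLOT)
E
python3 - <<'E'
from h import *
T=toolT(r.sense());p=T[:3,:3]@[-.0035,.0009,.1194]+T[:3,3]
print(p,hz(p),in_slot(p))
p,f=tri([('wrist',np.array([319.1,187.8]),T),('side',np.array([415,452])/10+[290,150]-.4,None)]);print(p,f,hz(p))
# lip edges prediction in wrist
P=[[-.048,-.0075,.006],[-.048,.0075,.006],[0.02,-.0075,.006],[0.02,.0075,.006]]
print((proj('wrist',np.array(P)@SR.T+SLOT,T)-[260,150]+.4)*5.714)
E
```

```text
[ 0.49729137 -0.09136305  0.10839327] [-0.04063839  0.00634478  0.00799327] [-0.04063839  0.00061259  0.01018693]
[ 0.49748912 -0.08993442  0.11476838] [-0.14264781  0.06234415 -0.42041496  0.05397823] [-0.04062305  0.00778696  0.01436838]
[[300.65822548 265.21861034]
 [302.36974181 190.72860749]
 [662.5352561  267.89680272]
 [658.81141193 193.23260108]]
```

```bash
python3 - <<'E'
from h import *
T=toolT(r.sense())
L=.138-.005; Y=R.from_euler('z',YAW).as_matrix()
G0=T[:3,:3]@[-.0035,.0009,.1194]+T[:3,3]+[0,0,.138]
prev=G0
x0=-.0406
for phi,y,dep in [(0,1.3,6.7),(3,2,7),(6,2.5,7.5),(9,2.5,8.5),(12,2.5,9.5),(15,2.5,11),(18,2.5,13),(21,2.5,15),(24,2.5,17),(27,2.5,20),(30,2.5,22),(33,2.5,24),(35,2,26)]:
    C=SR@[x0,y/1e3,(6-dep+5)/1e3]+SLOT
    a=Y@[0,np.sin(np.radians(phi)),np.cos(np.radians(phi))]
    G=C+L*a
    print(phi,(1e3*T[:3,:3].T@(G-prev)).round(1),(1e3*T[:3,:3].T@(G-G0)).round(1),'tcp z',(G[2]-.0187).round(4));prev=G
E
```

```text
0 [ 0.1  2.9 10.2] [ 0.1  2.9 10.2] tcp z 0.2175
3 [ 0.  -7.4  0.9] [ 0.2 -4.5 11.1] tcp z 0.2166
6 [ 0.  -7.1  1.3] [  0.2 -11.5  12.4] tcp z 0.2154
9 [ 0.  -6.3  1.8] [  0.2 -17.8  14.1] tcp z 0.2137
12 [ 0.  -6.3  2.1] [  0.3 -24.1  16.3] tcp z 0.2116
15 [ 0.  -5.9  2.9] [  0.3 -30.   19.2] tcp z 0.2087
18 [ 0.1 -5.5  3.7] [  0.4 -35.5  22.8] tcp z 0.2051
21 [ 0.1 -5.4  4. ] [  0.4 -40.9  26.8] tcp z 0.2012
24 [ 0.1 -5.3  4.3] [  0.5 -46.1  31.2] tcp z 0.1969
27 [ 0.1 -4.5  5.5] [  0.5 -50.7  36.7] tcp z 0.1914
30 [ 0.1 -4.9  5. ] [  0.6 -55.6  41.7] tcp z 0.1864
33 [ 0.1 -4.8  5.3] [  0.7 -60.3  47. ] tcp z 0.1812
35 [ 0.  -2.3  4. ] [  0.7 -62.6  50.9] tcp z 0.1772
```

Emit:
jog_arm(
  motion=[
    [[0,0.003,0.004,0,0.01],[0,0,0.004,0,0.01],[0,0,0.002,0,0.01]],
  ],
  grip_force=30,
)

```text
time: 6.8
ee_pos: [0.5018, -0.0947, 0.2179]
ee_rot: [0.998, -0.062, -0.004, -0.004]
force: [-0.1, 1.9, 0.0]
width: 0.0227
```

```bash
python3 look.py wrist w8 260 150 400 255;python3 - <<'E'
from h import *
T=toolT(r.sense());p=T[:3,:3]@[-.0035,.0009,.1194]+T[:3,3]
print(hz(p),in_slot(p))
E
```

```text
5.714285714285714
6.8 [ 0.50179547 -0.0946605   0.21789679] [ 0.9980775  -0.06172371 -0.00356979 -0.00432892] [-0.05150249  1.86555106  0.00804631] 0.022701856819613266 [-0.35  0.24 -0.04  1.3   0.01  1.34]
[-0.04030596  0.00370879 -0.00209847] [-0.04030596  0.0042417   0.0004083 ]
```

View pics/w8c.png

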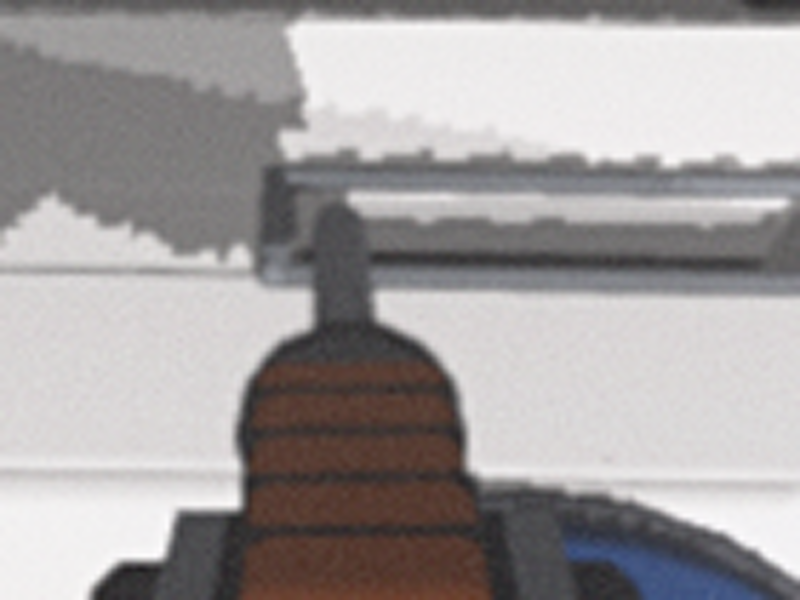

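Emit:
jog_arm(
  motion=[
    [[0,-0.004,0.001,0,0.01],[0,-0.0055,0.001,0,0.01],[0,-0.0065,0.0015,0,0.01],[0,-0.0065,0.002,0,0.01]],
  ],
)

```text
time: 7.25
ee_pos: [0.5045, -0.0721, 0.2125]
ee_rot: [0.998, -0.062, -0.004, -0.003]
force: [-1.7, -1.4, 2.1]
width: 0.0229
```

```bash
cat > st.py <<'E'
from h import *
T=toolT(r.sense());G=T[:3,:3]@[-.001,.0007,-.0187]+T[:3,3]
v=hz(G);L=.133
# tilt if C at slot y=2.5mm : solve phi with C on line y_s=.0025
from scipy.optimize import brentq
def f(phi):
    C=v-L*np.array([0,np.sin(phi),np.cos(phi)]); return C[1]*np.cos(th)-C[2]*np.sin(th)-.0025
g=np.linspace(0,1.2,200);fv=[f(x) for x in g]
for a,b,x,y in zip(g,g[1:],fv,fv[1:]):
    if x*y<0:
        p=brentq(f,a,b);C=v-L*np.array([0,np.sin(p),np.cos(p)]);n=C[1]*np.sin(th)+C[2]*np.cos(th)
        print('phi',np.degrees(p).round(1),'tip depth z',round(n-.005*np.cos(th-p),4))
print('G slot',in_slot(G).round(4),'x',v.round(4),r.sense()['force'].round(1))
E
python3 st.py; python3 look.py wrist w9 260 150 400 255; python3 look.py side s9 290 130 370 190
```

```text
phi 9.8 tip depth z -0.0031
G slot [-0.0368 -0.0541  0.1218] x [-0.0368  0.0256  0.1308] [-1.7 -1.4  2.1]
5.714285714285714
7.25 [ 0.5045314  -0.07210813  0.21250406] [ 0.99803863 -0.06243374 -0.00355426 -0.00288058] [-1.67445134 -1.43341869  2.06906261] 0.022871643082080093 [-0.3   0.24 -0.06  1.28  0.    1.39]
10.0
7.3 [ 0.50446203 -0.07123683  0.21218242] [ 0.99805569 -0.06213769 -0.0037326  -0.00313295] [ 0.30796885 -1.45428441 -0.55571882] 0.022765828478172618 [-0.3   0.24 -0.06  1.28  0.    1.39]
```

View pics/w9c.png

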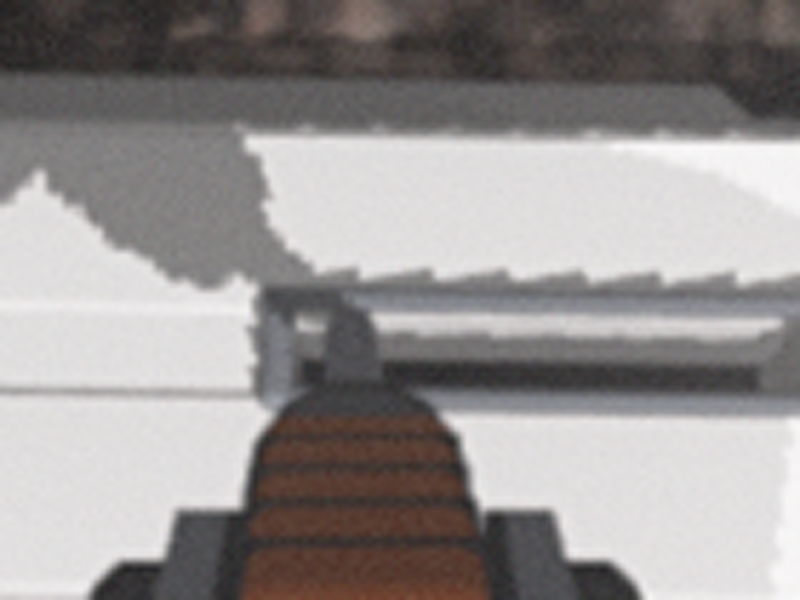

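View pics/s9c.png

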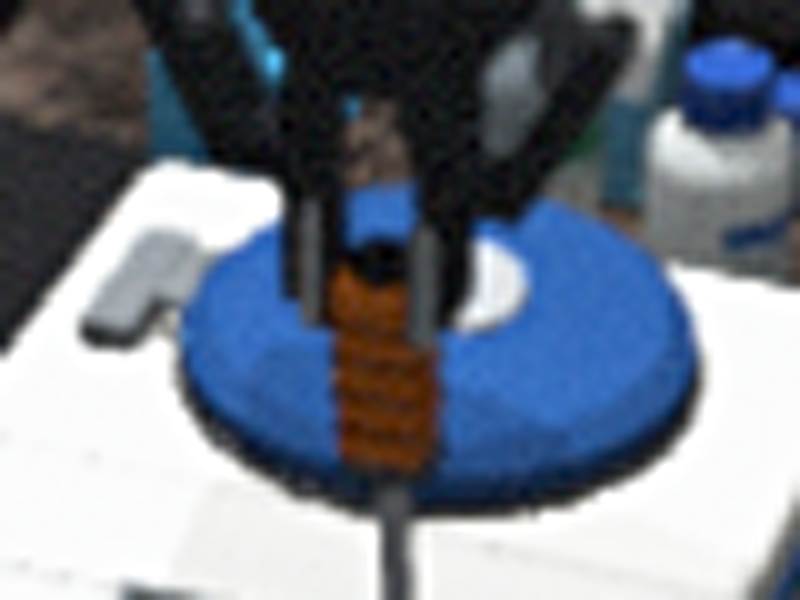

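Emit:
jog_arm(
  motion=[
    [[-0.001,-0.006,0.0022,0,0.01],[-0.001,-0.006,0.003,0,0.01],[-0.001,-0.0055,0.0035,0,0.01],[0,-0.0055,0.004,0,0.01]],
  ],
)

```text
time: 7.75
ee_pos: [0.5048, -0.0471, 0.1994]
ee_rot: [0.998, -0.062, -0.003, -0.003]
force: [-0.1, -0.9, 1.5]
width: 0.0231
```

```bash
python3 st.py; python3 look.py wrist w10 260 150 400 255; python3 look.py side s10 290 130 370 190
```

```text
phi 22.5 tip depth z -0.0094
G slot [-0.0397 -0.0262  0.1254] x [-0.0397  0.0504  0.1177] [-0.1 -0.9  1.5]
5.714285714285714
7.75 [ 0.50479178 -0.04705255  0.19942339] [ 0.99806456 -0.06205759 -0.00286841 -0.00278601] [-0.14327301 -0.90317431  1.4503585 ] 0.023110728006246334 [-0.26  0.24 -0.1   1.24  0.    1.44]
10.0
7.8 [ 0.50459095 -0.04638281  0.19872892] [ 0.99807375 -0.06187894 -0.00329725 -0.0029863 ] [ 0.48570582 -1.33193123 -1.40845682] 0.023089867906973604 [-0.26  0.24 -0.1   1.24  0.    1.44]
```

View pics/w10c.png

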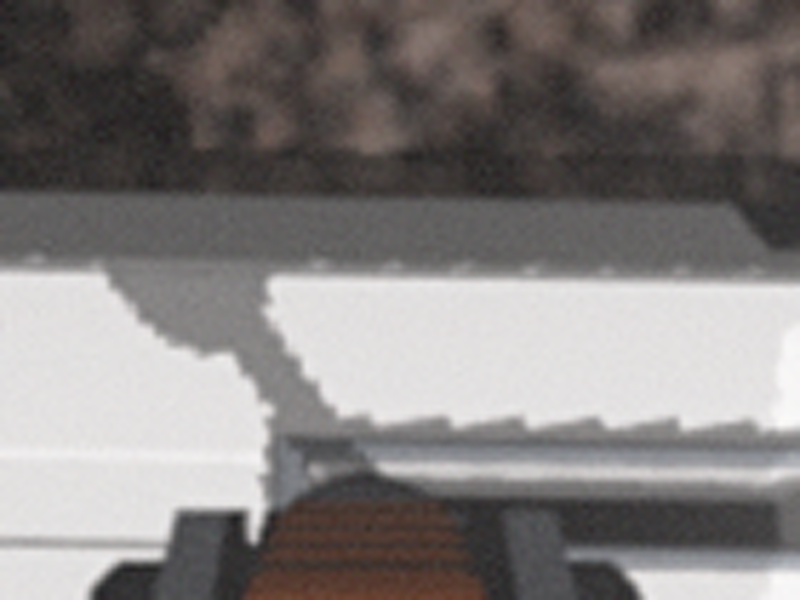

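View pics/s10c.png

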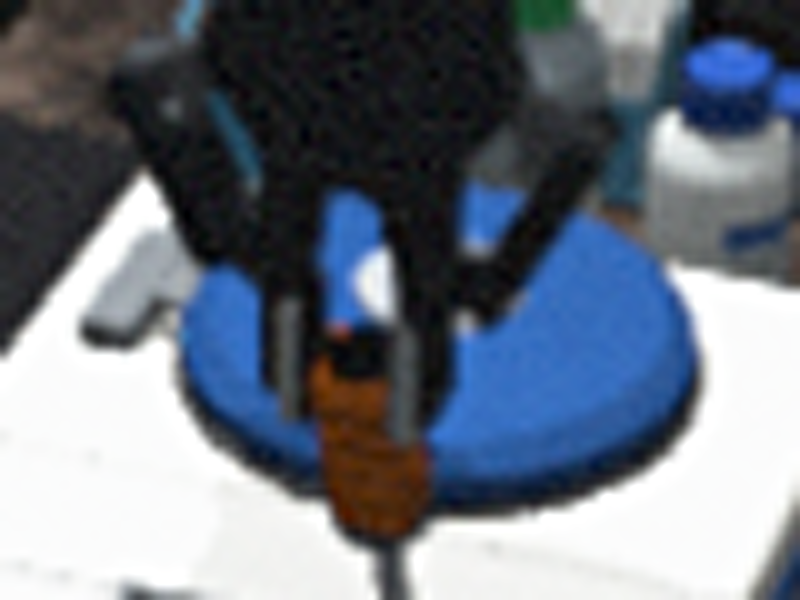

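Emit:
jog_arm(
  motion=[
    [[0,-0.0045,0.005,0,0.01],[0,-0.0048,0.005,0,0.01],[0,-0.0048,0.0053,0,0.01],[0,-0.0024,0.004,0,0.01],[0,0.001,0.003,0,0.01],[0,0,0,0,0.01]],
  ],
)

```text
time: 8.45
ee_pos: [0.5062, -0.0298, 0.1743]
ee_rot: [0.998, -0.062, -0.004, -0.003]
force: [-1.7, -2.1, -0.8]
width: 0.023
```

```bash
python3 st.py; python3 look.py wrist w11 220 130 420 280; python3 look.py side s11 290 130 370 190
```

```text
phi 34.9 tip depth z -0.0233
G slot [-0.0404  0.0024  0.1147] x [-0.0404  0.0677  0.0926] [-1.7 -2.1 -0.8]
4.0
8.45 [ 0.50622721 -0.02984565  0.17426625] [ 0.99809004 -0.06158217 -0.00390699 -0.00293935] [-1.70667742 -2.06525701 -0.82942994] 0.023044475368384585 [-0.22  0.25 -0.15  1.18  0.    1.47]
10.0
8.5 [ 0.50627652 -0.02990069  0.17445732] [ 0.998085   -0.06166732 -0.00385004 -0.00294008] [-0.82363561 -2.33538432 -0.886646  ] 0.023114628683579386 [-0.22  0.25 -0.15  1.18  0.    1.47]
```

View pics/w11c.png

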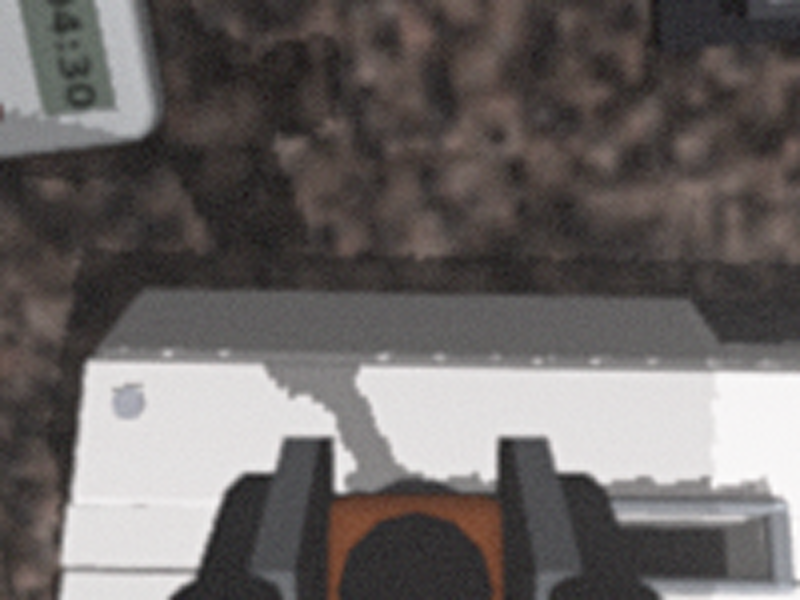

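View pics/s11c.png

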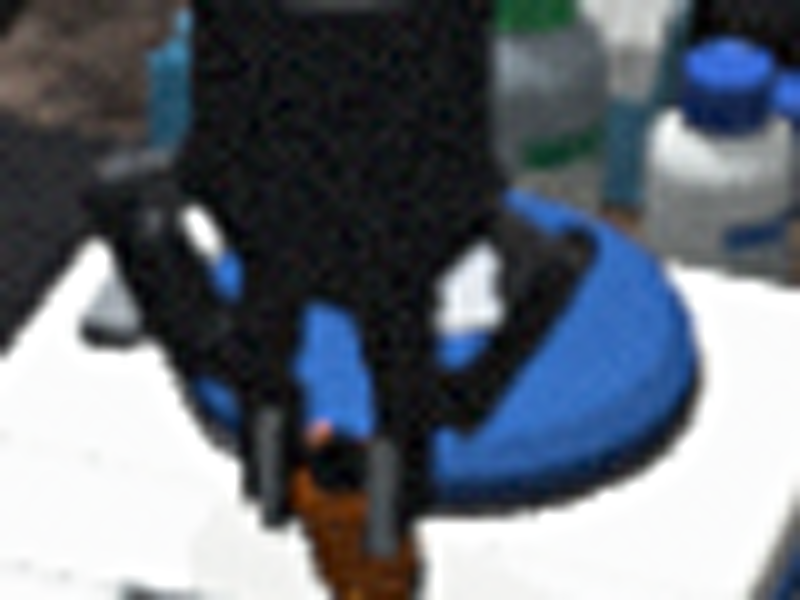

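Emit:
jog_arm(
  motion=[
    [[0,0.0025,0.0015,0,0.01],[0,0.0012,0.0016,0,0.01],[0,0.0012,0.0016,0,0.01],[0,0.0009,0.0012,0,0.01]],
  ],
)

```text
time: 8.95
ee_pos: [0.506, -0.0359, 0.169]
ee_rot: [0.998, -0.062, -0.003, -0.004]
force: [0.3, 6.8, 14.0]
width: 0.0228
```

```bash
cat > s.py <<'E'
from h import *
s=r.sense();T=toolT(s);G=T[:3,:3]@[-.001,.0007,-.0187]+T[:3,3]
print('t',round(s['time'],2),'tip slot est',((in_slot(G)-[0,0,.138])*1e3).round(1),'F slot',(SR.T@s['force']).round(1),'spin err',round(np.arctan2(T[1,0],T[0,0])-YAW,3),'w',round(s['width'],4))
E
python3 s.py
```

```text
t 8.95 tip slot est [-39.9   0.4 -31.1] F slot [-0.6 -2.5 15.4] spin err 0.003 w 0.0228
```

Emit:
jog_arm(
  motion=[
    [[0,-0.0003,-0.0004,0,0.01],[0.002,0.0002,0.0002,0,0.01],[0.002,0.0002,0.0002,0,0.01]],
  ],
)

```text
time: 9.25
ee_pos: [0.5094, -0.0361, 0.1691]
ee_rot: [0.998, -0.062, -0.003, -0.004]
force: [-3.6, 3.1, 6.3]
width: 0.0225
```

```bash
python3 s.py
```

```text
t 9.25 tip slot est [-36.5   0.5 -30.9] F slot [-3.9 -1.5  6.7] spin err 0.003 w 0.0225
```

Emit:
jog_arm(
  motion=[
    [[0.002,0.0002,0.0003,0,0.01],[0.002,0.0002,0.0003,0,0.01]],
  ],
)

```text
time: 9.45
ee_pos: [0.5137, -0.0364, 0.1689]
ee_rot: [0.998, -0.062, -0.003, -0.005]
force: [-1.7, 3.8, 7.1]
width: 0.0226
```

```bash
python3 s.py
```

```text
t 9.45 tip slot est [-32.2   0.8 -31. ] F slot [-2.2 -1.2  7.8] spin err 0.003 w 0.0226
```

Emit:
jog_arm(
  motion=[
    [[0.002,0.0002,0.0003,0,0.01],[0.002,0.0002,0.0003,0,0.01]],
  ],
)

```text
time: 9.65
ee_pos: [0.5178, -0.0367, 0.1686]
ee_rot: [0.998, -0.062, -0.003, -0.006]
force: [-1.0, 1.2, 5.9]
width: 0.023
```

```bash
python3 s.py
```

```text
t 9.65 tip slot est [-28.1   1.2 -31.1] F slot [-1.1 -2.5  5.5] spin err 0.003 w 0.023
```

Emit:
jog_arm(
  motion=[
    [[0.002,0.0004,0.0004,0,0.01],[0.002,0.0004,0.0004,0,0.01]],
  ],
)

```text
time: 9.85
ee_pos: [0.5218, -0.0371, 0.1683]
ee_rot: [0.998, -0.062, -0.003, -0.007]
force: [-2.4, 3.5, 8.2]
width: 0.0234
```

```bash
python3 s.py
```

```text
t 9.85 tip slot est [-24.    1.4 -31.3] F slot [-2.9 -2.1  8.5] spin err 0.003 w 0.0234
```

Emit:
jog_arm(
  motion=[
    [[0.002,0.0004,0.0004,0,0.01],[0.002,0.0004,0.0004,0,0.01]],
  ],
)

```text
time: 10.05
ee_pos: [0.5258, -0.0374, 0.1681]
ee_rot: [0.998, -0.062, -0.003, -0.008]
force: [-4.3, 5.9, 9.7]
width: 0.023
```

```bash
python3 s.py
```

```text
t 10.05 tip slot est [-20.1   1.6 -31.4] F slot [-5.  -1.3 11. ] spin err 0.003 w 0.023
```

Emit:
jog_arm(
  motion=[
    [[0.002,0.0004,0.0004,0,0.01],[0.002,0.0004,0.0004,0,0.01]],
  ],
)

```text
time: 10.25
ee_pos: [0.5301, -0.0378, 0.1679]
ee_rot: [0.998, -0.062, -0.003, -0.009]
force: [-3.6, 3.3, 8.3]
width: 0.0228
```

```bash
python3 s.py
```

```text
t 10.25 tip slot est [-15.8   1.8 -31.5] F slot [-4.  -2.5  8.5] spin err 0.004 w 0.0228
```

Emit:
jog_arm(
  motion=[
    [[0.002,0.0005,0.0004,0,0.01],[0.002,0.0005,0.0004,0,0.01]],
  ],
)

```text
time: 10.45
ee_pos: [0.5334, -0.0381, 0.1676]
ee_rot: [0.998, -0.062, -0.003, -0.01]
force: [-5.9, 5.7, 11.2]
width: 0.0233
```

```bash
python3 s.py
```

```text
t 10.45 tip slot est [-12.4   2.1 -31.7] F slot [-6.5 -2.4 12. ] spin err 0.004 w 0.0233
```

Emit:
jog_arm(
  motion=[
    [[0.002,0.0005,0.0004,0,0.01],[0.002,0.0005,0.0004,0,0.01]],
  ],
)

```text
time: 10.65
ee_pos: [0.5374, -0.0392, 0.1669]
ee_rot: [0.998, -0.062, -0.003, -0.01]
force: [-2.0, 0.1, 3.3]
width: 0.0229
```

```bash
python3 s.py
```

```text
t 10.65 tip slot est [ -8.3   2.  -32.6] F slot [-2.  -2.   2.6] spin err 0.004 w 0.0229
```

Emit:
jog_arm(
  motion=[
    [[0.002,0.0005,0.0004,0,0.01],[0.002,0.0005,0.0004,0,0.01]],
  ],
)

```text
time: 10.85
ee_pos: [0.5412, -0.0408, 0.1657]
ee_rot: [0.998, -0.062, -0.004, -0.01]
force: [-2.2, 0.9, 2.7]
width: 0.0229
```

```bash
python3 s.py
```

```text
t 10.85 tip slot est [ -4.3   1.8 -34.2] F slot [-2.3 -1.   2.5] spin err 0.004 w 0.0229
```

Emit:
jog_arm(
  motion=[
    [[0,0.0018,0.0024,0,0.01],[0,0.0018,0.0024,0,0.01]],
  ],
)

```text
time: 11.05
ee_pos: [0.5413, -0.0444, 0.1606]
ee_rot: [0.998, -0.061, -0.004, -0.01]
force: [-1.1, 2.5, 4.8]
width: 0.0231
```

```bash
python3 s.py
```

```text
t 11.05 tip slot est [ -3.8   1.8 -40.4] F slot [-1.4 -0.9  5.3] spin err 0.004 w 0.0231
```

Sinking freely (about 9 mm below the floor reading). Continuing straight in.

Emit:
jog_arm(
  motion=[
    [[0,0.0018,0.0024,0,0.01],[0,0.0018,0.0024,0,0.01],[0,0.0018,0.0024,0,0.01]],
  ],
)

```text
time: 11.35
ee_pos: [0.5417, -0.048, 0.1539]
ee_rot: [0.998, -0.061, -0.002, -0.013]
force: [-0.4, 12.9, 14.5]
width: 0.0231
```

```bash
python3 s.py
```

```text
t 11.35 tip slot est [ -3.    2.7 -48. ] F slot [-2.   2.2 19.2] spin err 0.005 w 0.0231
```

```bash
python3 look.py side s12 280 120 380 195; python3 look.py wrist w12 220 130 420 280
```

```text
8.0
11.35 [ 0.54165794 -0.04801913  0.1538875 ] [ 0.99806111 -0.06090324 -0.00186539 -0.01270176] [-0.39087083 12.93005287 14.45252471] 0.023106678734231993 [-0.25  0.32 -0.1   1.16  0.02  1.44]
4.0
11.4 [ 0.54142478 -0.04819474  0.15343561] [ 0.99805972 -0.06093224 -0.00216777 -0.0126235 ] [-0.20884173  5.85407128  1.150414  ] 0.023025266050514588 [-0.25  0.32 -0.11  1.15  0.02  1.44]
```

View pics/s12c.png

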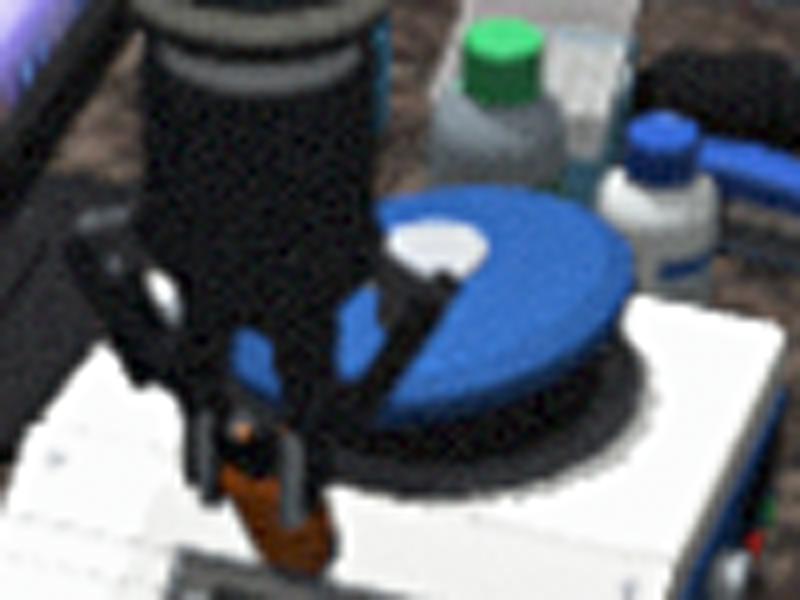

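View pics/w12.png

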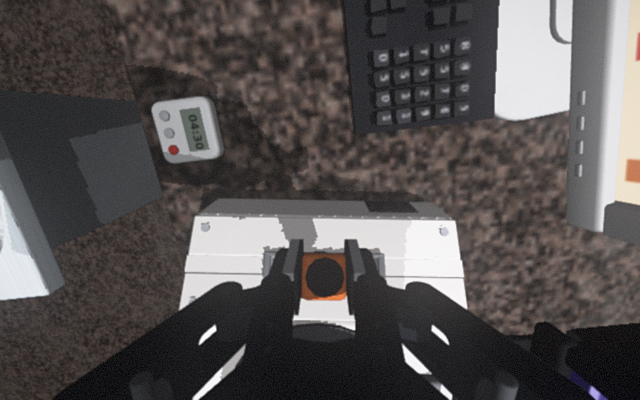

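Emit:
jog_arm(
  motion=[
    [[0,0.0014,0.0024,0,0.01],[0,0.0014,0.0024,0,0.01]],
  ],
)

```text
time: 11.65
ee_pos: [0.5419, -0.0489, 0.1496]
ee_rot: [0.998, -0.06, -0.001, -0.015]
force: [-1.9, 10.3, 14.8]
width: 0.0234
```

```bash
python3 s.py
```

```text
t 11.65 tip slot est [ -2.7   4.3 -52.1] F slot [-3.2 -0.3 17.9] spin err 0.006 w 0.0234
```

Emit:
jog_arm(
  motion=[
    [[0,0.003,-0.001,0,0.01],[0,0.0025,0.001,0,0.01]],
  ],
)

```text
time: 11.85
ee_pos: [0.5416, -0.0503, 0.1497]
ee_rot: [0.998, -0.059, 0.0, -0.019]
force: [1.5, 25.3, 20.3]
width: 0.0232
```

```bash
python3 s.py; python3 look.py side s13 280 120 380 195
```

```text
t 11.85 tip slot est [ -2.8   3.  -53. ] F slot [-1.8  9.1 31.1] spin err 0.009 w 0.0232
8.0
11.85 [ 0.54164351 -0.05033654  0.14968634] [ 9.98060006e-01 -5.91276730e-02  2.20182399e-04 -1.94960205e-02] [ 1.46081975 25.32129079 20.25122097] 0.023212275373777506 [-0.26  0.32 -0.12  1.14  0.04  1.42]
```

View pics/s13c.png

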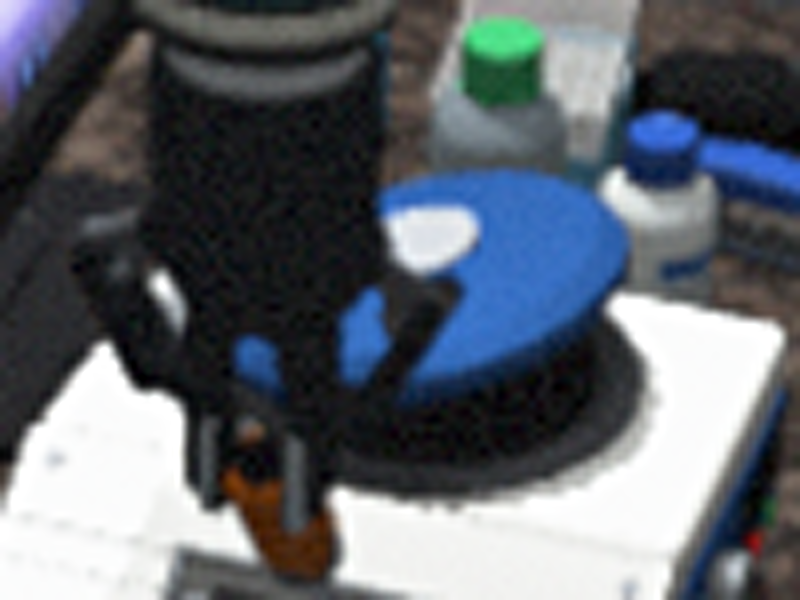

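```bash
python3 - <<'E'
from h import *
Y=R.from_euler('z',YAW).as_matrix();t=np.array([.5273,-.1766,0])
c=Y.T@(ray('side',(334.1,158.3),.155)-t);print('lid centre',c)
# right rim before: c1 crop (460,255) 
print('rim px before',np.array([460,255])/4.614+[260,110])
for hx in (.08,.09,.1):
  for a in (0,.23,.29,.35):
    H=np.array([hx,c[1],.13])
    Q=R.from_euler('y',a).as_matrix()
    P=[c,[-.08,c[1],.14]]
    print(hx,a,proj('side',(np.array([H+Q@(np.array(p)-H) for p in P]))@Y.T+t).round(1).tolist())
E
```

```text
lid centre [-0.00841978 -0.04315161  0.155     ]
rim px before [359.69657564 165.26657997]
0.08 0 [[334.1, 158.3], [356.6, 167.1]]
0.08 0.23 [[331.8, 152.3], [355.3, 156.5]]
0.08 0.29 [[330.9, 150.8], [354.4, 153.6]]
0.08 0.35 [[330.0, 149.3], [353.4, 150.8]]
0.09 0 [[334.1, 158.3], [356.6, 167.1]]
0.09 0.23 [[331.7, 151.7], [355.2, 155.8]]
0.09 0.29 [[330.8, 150.0], [354.4, 152.8]]
0.09 0.35 [[329.8, 148.3], [353.3, 149.8]]
0.1 0 [[334.1, 158.3], [356.6, 167.1]]
0.1 0.23 [[331.6, 151.0], [355.2, 155.1]]
0.1 0.29 [[330.7, 149.1], [354.3, 151.9]]
0.1 0.35 [[329.6, 147.3], [353.2, 148.8]]
```

Emit:
jog_arm(
  motion=[
    [[0,0,0,0,0.01],[0,0,0,0,0.01]],
  ],
)

```text
time: 12.1
ee_pos: [0.5413, -0.049, 0.149]
ee_rot: [0.998, -0.059, 0.0, -0.021]
force: [-0.0, 3.1, 0.8]
width: 0.0233
```

```bash
python3 s.py; python3 look.py wrist w13 220 180 420 330;  python3 look.py side s14 280 120 380 195
```

```text
t 12.1 tip slot est [ -3.3   4.3 -52.8] F slot [-0.4  2.1  2.4] spin err 0.01 w 0.0233
4.0
12.1 [ 0.54126553 -0.04904587  0.14903177] [ 9.98058811e-01 -5.86128579e-02  3.86029208e-05 -2.10509424e-02] [-0.01675035  3.12198878  0.77775591] 0.023343079175943336 [-0.26  0.32 -0.12  1.14  0.04  1.42]
8.0
12.15 [ 0.54122117 -0.04905574  0.14903264] [ 9.98056536e-01 -5.86520689e-02 -5.85286010e-06 -2.10495997e-02] [-1.58867308  5.50839502  2.96264828] 0.02299501695613999 [-0.26  0.32 -0.12  1.14  0.04  1.42]
```

View pics/w13c.png

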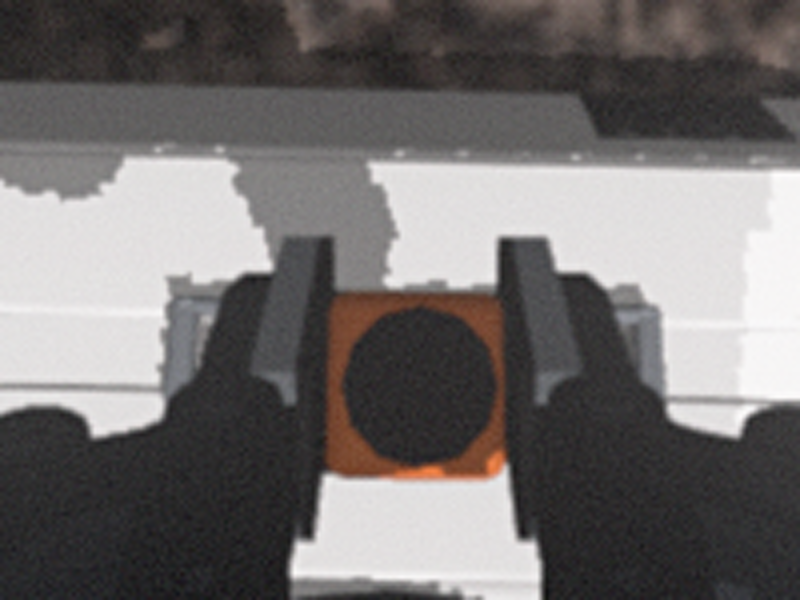

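View pics/s14c.png

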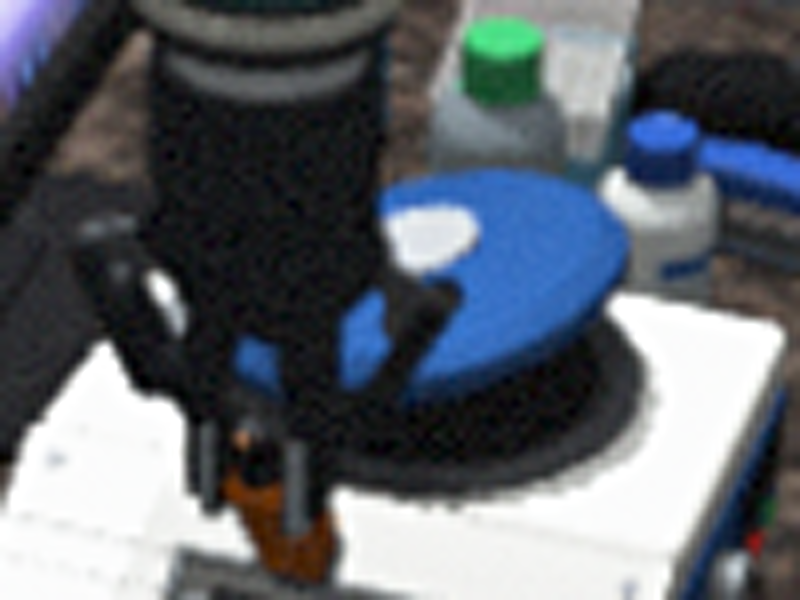

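Emit:
jog_arm(
  motion=[
    [[0,0.0005,0.0016,0,0.01],[0,0.0008,0.0016,0,0.01]],
  ],
  grip_force=50,
)

```text
time: 12.4
ee_pos: [0.5416, -0.0491, 0.1466]
ee_rot: [0.998, -0.058, 0.001, -0.022]
force: [-2.5, 6.9, 11.9]
width: 0.0228
```

```bash
python3 s.py;  python3 look.py side s15 280 120 380 195; python3 - <<'E'
import cv2,numpy as np
for n in ['s12','s13','s14','s15']:
    a=cv2.imread(f'pics/{n}.png').astype(int)
    b,g,r=a[...,0],a[...,1],a[...,2]
    m=(b>90)&(b>1.7*r)&(b>1.25*g); m[:, :337]=0; m[:125]=0; m[175:]=0; m[:,360:]=0
    c=range(340,358,2);print(n,[int(np.where(m[:,i])[0].min()) for i in c],[int(np.where(m[:,i])[0].max()) for i in c], m.sum())
E
```

```text
t 12.4 tip slot est [ -3.    5.7 -54.8] F slot [-3.3 -1.5 13.5] spin err 0.01 w 0.0228
8.0
12.4 [ 0.54158226 -0.04906137  0.14664986] [ 0.99804535 -0.05832854  0.0010199  -0.02241032] [-2.45135853  6.8973334  11.87442456] 0.022841909583808665 [-0.27  0.32 -0.12  1.13  0.04  1.42]
s12 [143, 143, 143, 143, 144, 145, 142, 147, 148] [168, 168, 167, 166, 165, 164, 163, 161, 159] 444
s13 [141, 141, 141, 141, 142, 142, 143, 144, 146] [165, 164, 164, 163, 161, 160, 159, 157, 155] 412
s14 [141, 141, 141, 141, 142, 142, 142, 144, 147] [165, 164, 163, 163, 161, 160, 159, 157, 155] 412
s15 [140, 140, 140, 140, 141, 141, 141, 143, 146] [164, 163, 162, 161, 160, 159, 157, 155, 153] 404
```

View pics/s15c.png

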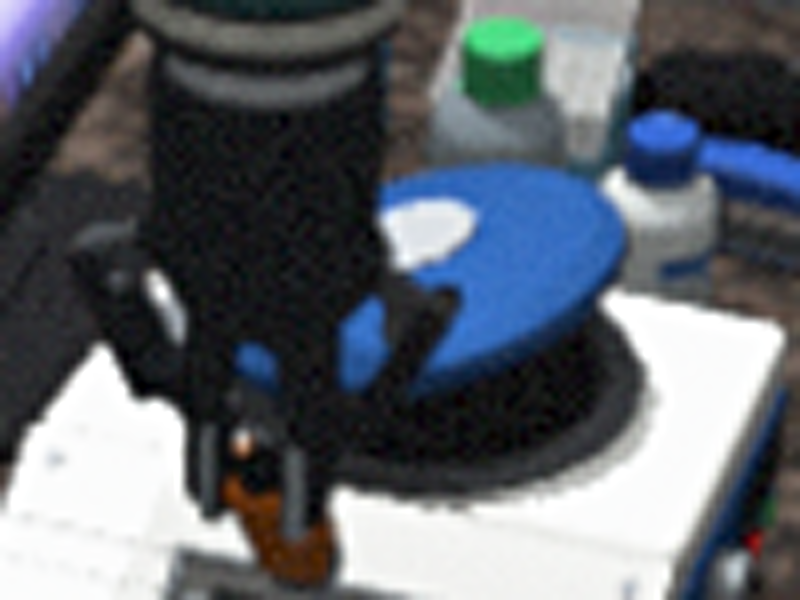

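Emit:
jog_arm(
  motion=[
    [[0,0.001,0.0018,0,0.01],[0,0.001,0.0018,0,0.01]],
  ],
)

```text
time: 12.65
ee_pos: [0.5415, -0.0499, 0.1436]
ee_rot: [0.998, -0.058, 0.002, -0.024]
force: [-1.5, 10.4, 17.6]
width: 0.023
```

```bash
cat > lid.py <<'E'
import sys,cv2,numpy as np
for n in sys.argv[1:]:
    a=cv2.imread(f'pics/{n}.png').astype(int)
    b,g,r=a[...,0],a[...,1],a[...,2]
    m=(b>90)&(b>1.7*r)&(b>1.25*g); m[:, :337]=0; m[:125]=0; m[175:]=0; m[:,360:]=0
    c=range(340,358,2);print(n,[int(np.where(m[:,i])[0].max()) for i in c], m.sum())
E
python3 s.py;  python3 look.py side s16 280 120 380 195;python3 lid.py s15 s16
```

```text
t 12.65 tip slot est [ -3.    6.7 -57.8] F slot [-2.8 -1.8 20.2] spin err 0.011 w 0.023
8.0
12.65 [ 0.54150076 -0.04988566  0.14362944] [ 0.99802861 -0.05810505  0.00177902 -0.02365438] [-1.51568415 10.35951581 17.59283472] 0.023049996726160975 [-0.27  0.32 -0.13  1.12  0.05  1.42]
s15 [164, 163, 162, 161, 160, 159, 157, 155, 153] 404
s16 [162, 161, 160, 159, 158, 157, 155, 153, 150] 381
```

Emit:
jog_arm(
  motion=[
    [[0,0.0012,0.0016,0,0.01],[0,0.0012,0.0016,0,0.01]],
  ],
)

```text
time: 12.9
ee_pos: [0.5427, -0.0498, 0.1428]
ee_rot: [0.998, -0.057, 0.004, -0.026]
force: [-3.1, 15.3, 28.7]
width: 0.0227
```

```bash
python3 s.py;  python3 look.py side s17 280 120 380 195;python3 lid.py s16 s17
```

```text
t 12.9 tip slot est [ -2.    7.3 -58.4] F slot [-5.  -4.4 32. ] spin err 0.012 w 0.0227
8.0
12.9 [ 0.54268572 -0.04977681  0.14276069] [ 0.99798629 -0.05749522  0.00446044 -0.02641522] [-3.09177796 15.32272966 28.74218672] 0.02267659919482447 [-0.27  0.32 -0.14  1.12  0.05  1.41]
s16 [162, 161, 160, 159, 158, 157, 155, 153, 150] 381
s17 [162, 161, 160, 159, 158, 156, 155, 153, 150] 381
```

View pics/s17c.png

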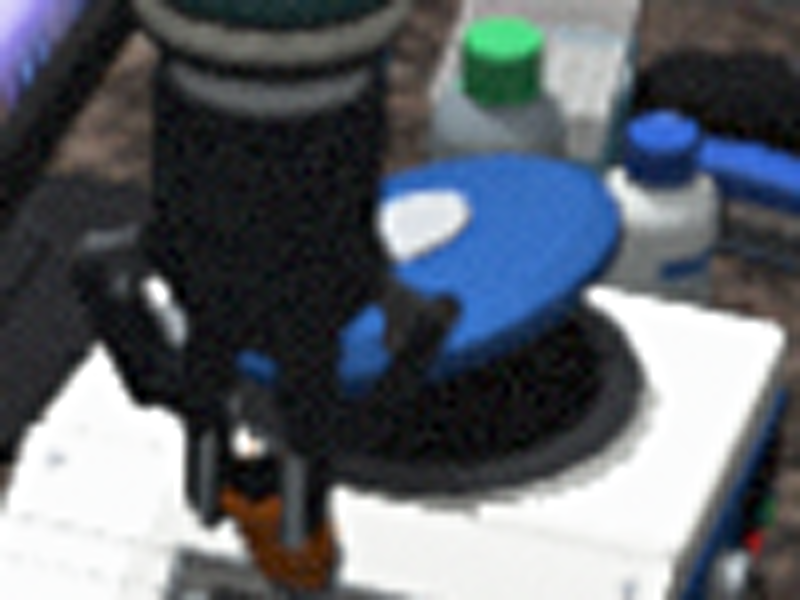

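Emit:
jog_arm(
  motion=[
    [[0,0,-0.0005,0,0.01],[0,0,0,0,0.03],[0,0,0,0,0.045],[0,0,0,0,0.05]],
  ],
  grip_force=20,
)

```text
time: 13.35
ee_pos: [0.5424, -0.0503, 0.1431]
ee_rot: [0.998, -0.058, 0.005, -0.026]
force: [0.3, -0.4, -0.3]
width: 0.0499
```

```bash
python3 s.py;  python3 look.py side s18 280 120 380 195;python3 lid.py s16 s18; python3 look.py wrist w18 220 180 420 330
```

```text
t 13.35 tip slot est [ -2.2   6.7 -58.5] F slot [ 0.3 -0.1 -0.4] spin err 0.011 w 0.0499
8.0
13.35 [ 0.54241212 -0.05028767  0.14309442] [ 0.99798596 -0.05759082  0.004633   -0.026189  ] [ 0.25281936 -0.39344013 -0.28172337] 0.04992392019276902 [-0.27  0.32 -0.14  1.12  0.05  1.41]
s16 [162, 161, 160, 159, 158, 157, 155, 153, 150] 381
s18 [162, 161, 160, 159, 158, 157, 155, 153, 150] 373
4.0
13.4 [ 0.54240126 -0.05028006  0.14306849] [ 0.99798578 -0.05759222  0.00459035 -0.02620032] [-0.76684089 -0.13567048  0.48438354] 0.050334604511597526 [-0.27  0.32 -0.14  1.12  0.05  1.41]
```

View pics/w18c.png

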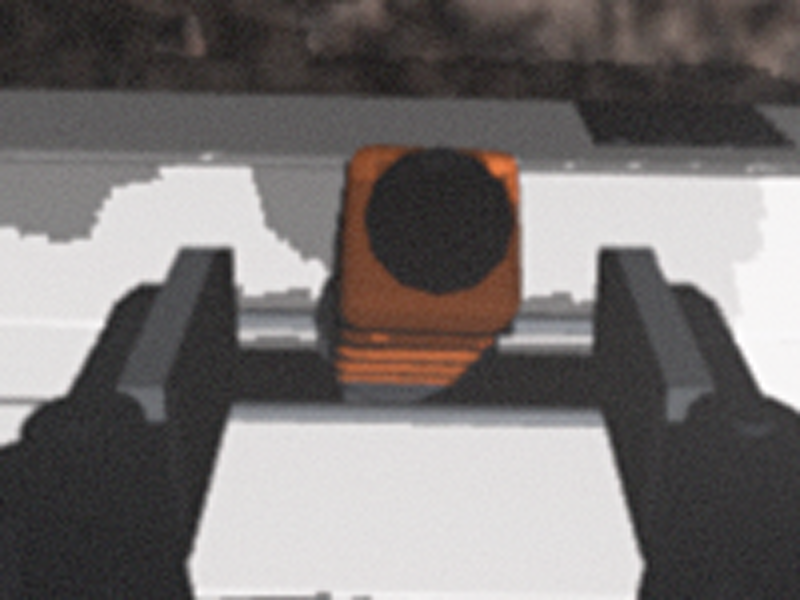

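View pics/s18c.png

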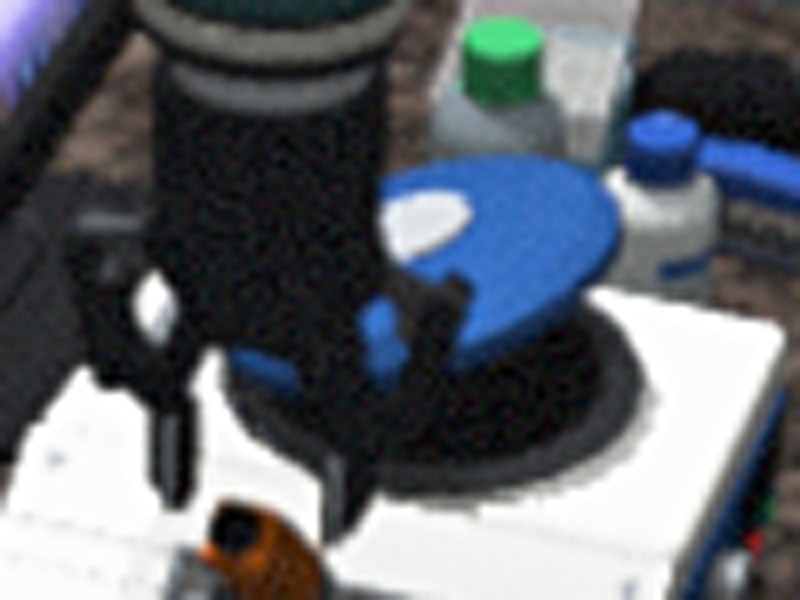

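Emit:
jog_arm(
  motion=[
    [[0,0,-0.01,0,0.05],[0,0,-0.02,0,0.06],[0,0,-0.03,0,0.06],[0,0,-0.03,0,0.06],[0,-0.01,-0.03,0,0.06],[-0.01,-0.03,-0.02,0,0.06],[-0.02,-0.03,0,0,0.06],[-0.02,-0.03,0,0,0.06],[0,0,0,0,0.06],[0,0,0,0,0.06]],
  ],
)

```text
time: 14.45
ee_pos: [0.5014, 0.0496, 0.2998]
ee_rot: [0.998, -0.058, 0.007, -0.026]
force: [-0.7, -1.0, -0.2]
width: 0.0599
```

```bash
python3 s.py;  python3 look.py side s19 270 110 390 200;python3 lid.py s16 s19; python3 look.py wrist w19 200 150 440 330
```

```text
t 14.45 tip slot est [-55.6  -6.3 123.8] F slot [-0.6 -0.8 -0.9] spin err 0.01 w 0.0599
6.666666666666667
14.45 [0.50139292 0.04958916 0.29982104] [ 0.99792266 -0.05843327  0.00681282 -0.02625829] [-0.72841112 -1.04785184 -0.24641908] 0.05991687290369999 [-0.1   0.2   0.12  1.48  0.05  1.59]
s16 [162, 161, 160, 159, 158, 157, 155, 153, 150] 381
s19 [162, 161, 160, 159, 158, 157, 155, 153, 150] 305
3.3333333333333335
14.5 [0.50142987 0.04939019 0.29985907] [ 0.9979084  -0.05865502  0.00680516 -0.02630792] [ 0.49938    -0.38326089  0.98427459] 0.05996488034591868 [-0.1   0.2   0.12  1.48  0.05  1.59]
```

View pics/w19.png

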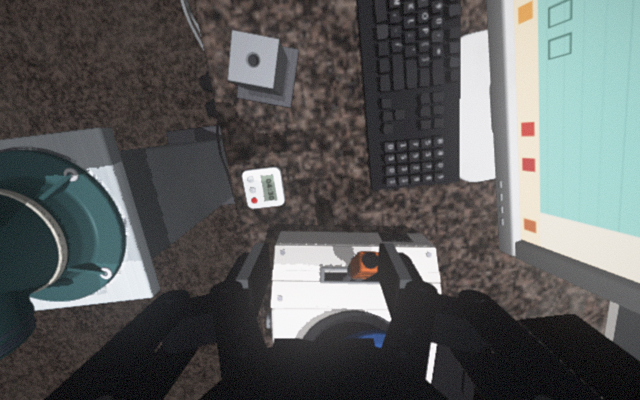

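View pics/s19.png

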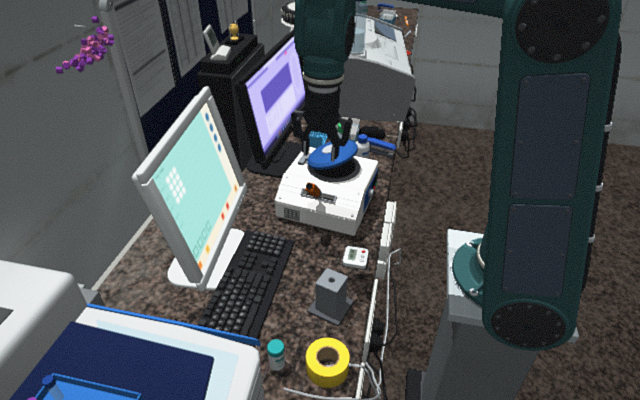

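```bash
python3 - <<'E'
import cv2
a=cv2.imread("pics/s19.png")[170:215,285:345];cv2.imwrite("pics/z1.png",cv2.resize(a,None,fx=13,fy=13,interpolation=cv2.INTER_CUBIC))
a=cv2.imread("pics/w19.png")[235:295,310:400];cv2.imwrite("pics/z2.png",cv2.resize(a,None,fx=8,fy=8,interpolation=cv2.INTER_CUBIC))
E
```

```text
(no output)
```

View pics/z1.png

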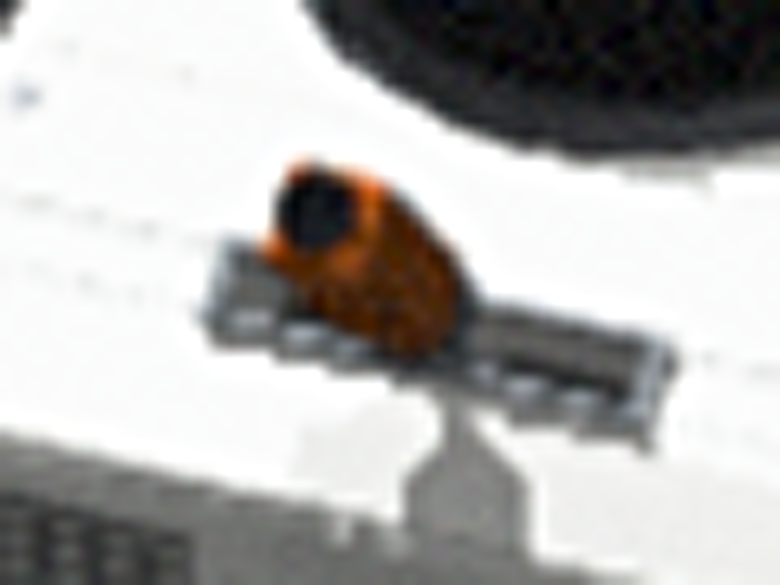

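View pics/z2.png

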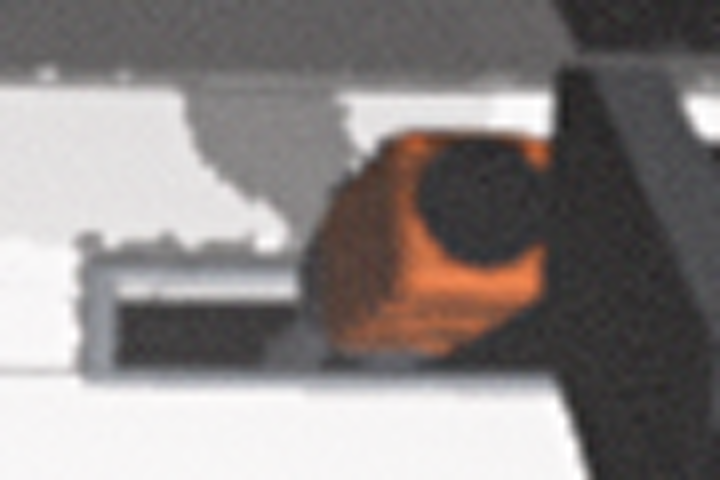

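```bash
python3 - <<'E'
from h import *
import pickle
T=toolT(pickle.load(open('pics/w19.pkl','rb')))
p,f=tri([('wrist',np.array([369.8,260.]),T),('side',np.array([309.0,185.3]),None)])
s=in_slot(p);print(s.round(4),f.round(1))
for z in (.095,.1,.105):
    # on each ray at slot-z
    for n,uv,TT in (('wrist',(369.8,260.),T),('side',(309.0,185.3),None)):
        a=ray(n,uv,.1,TT);b=ray(n,uv,.25,TT);A=in_slot(a);B=in_slot(b);k=(z-A[2])/(B[2]-A[2]);print(z,n,(A+k*(B-A)).round(4))
E
```

```text
[0.0028 0.0098 0.1012] [ 0.1 -0.   0.1  0. ]
0.095 wrist [0.0038 0.0106 0.095 ]
0.095 side [0.0051 0.008  0.095 ]
0.1 wrist [0.0029 0.0099 0.1   ]
0.1 side [0.0035 0.0095 0.1   ]
0.105 wrist [0.002  0.0092 0.105 ]
0.105 side [0.002 0.011 0.105]
```

```bash
python3 -c "
from bench import job
print(job.hand_in())"
```

```text
the job is handed in; nothing more can be done
None
```

The release pin stands in the hidden hole, the latch is pushed to its stop and the lid is ajar. I let go of the pin and handed the job in at about 14.5 s. The hand-in gave no verdict.

**What I did:** The jog cannot tilt the tool, so I gripped the pin upright. I then tipped it about 35° between the pads by levering its tip against the slot's lip. I felt along the slot floor from x = -40 mm, and it stayed solid at about 5–12 N. It gave way at roughly 3 N near x = -10 mm, and I pushed the pin home from x ≈ -4 mm.

**Last checks:**
- **Latch and lid:** The final push met about 32 N and moved the lid no further, so I took that as the hard stop. The lid looked the same after I let go and backed away.
- **Pin:** Its cap triangulates to about 101 mm above the sloping face. That puts the tip about 60 mm deep, with the axis roughly 0.07–0.1 rad off the face's normal (limit 0.2). When released it leaned a little further downslope.
- **Arm and bench:** The gripper is open and about 0.15 m above the slot, with no contact force beyond sensor noise. In the last pictures the visible bystanders look unmoved, though I did not measure them.

**What disagreed or was not clean:**
- My depth estimate from the arm's pose read 2–3 mm shallow when the tip was on the floor.
- One side-camera triangulation of the tip was about 6 mm off in height, so I used floor contact as the reference.
- Pushing in took 13–32 N, more than the latch's nominal 3 N. I think the pin was binding against the slot walls.
- The tool had drifted about 3° in tilt by the end.

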